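# Load the watch warming plate and set its timer

## Task

Clear the caliper off the warming plate and lay it lengthwise on the black tool pad, then set every watch squarely on its own printed place, filling the row from the end next to the tool pad without gaps, face up with the crown over the notch mark. When all are on, turn the timer knob to the mark for the number of watches you loaded (one mark per watch), then press the start button fully down. Leave everything else on the bench where it is.

Things in the scene. Friction and masses are not known exactly. Their poses are not given: they have to be found in the camera images.
- plate: Low aluminium warming plate, fixed, 130 mm (x) by 410 mm (y), 10 mm thick; origin under its centre; x points away from the robot, y to its left. Five places are printed on it at y = 152 (place 1, the end next to the tool pad), 76, 0, -76, -152 mm, x = 0: black circles 66 mm across, each with a short notch mark on its right (-y).
- pad: Black rubber tool pad, fixed, 240 mm (x, lengthwise) by 110 mm (y) and 4 mm thick, on the left; origin under its centre.
- controls: Grey control box of the plate, fixed, 200 (x) by 140 (y) by 50 mm high, on the right; origin under its centre. Start button nearer the robot than the knob. White marks lie round the knob, 0.4 rad apart: a longer one (off) facing the robot (-x), then, clockwise seen from above (towards +y), those for one, two, three, four and five watches.
- knob (a joint): Angle of the timer knob in rad: 0 with its pointer at the off mark (box's -x), growing clockwise seen from above; mark n stands at 0.4 n; end stop at 2.6. It turns stiffly (0.04 N m) and stays where it is left.
- knob_grip (a point): Point on the knob's upright axis to grip at, 87 mm above the table. The knob: a black disc 56 mm across, its top 64 mm above the table, and on it a bar 53 mm long, 14 mm wide, top at 94 mm. The bar lies along the box's x at joint value 0; a white line on top and down the end of one half is the pointer (towards -x at 0).
- start (a joint): Travel of the start button in m: 0 up, 0.006 fully down; a spring (5 N when fully down) brings it back.
- start_top (a point): Centre of the top of the start button, a grey cap 30 mm across in a black housing; pressed straight down.
- caliper: Steel caliper: beam 180 mm (x) by 16 mm, 8 mm thick, on it a slider 50 mm (x) by 30 mm (y) by 14 mm high, centred on the origin, which lies on the underside. Two jaws stick out 42 mm towards -y, at x = 31 and 83 mm. It lies flat on the warming plate at the start, roughly along it. 160 g.
- watch1: Round steel watch head lying face up, 60 mm across, 24 mm high, with a white dial; about 120 g. Origin at the centre of its underside; its x points to twelve o'clock, its crown sticks out 7.5 mm at three o'clock (-y), 12 mm up. May be absent (three to five are there).
- watch1_crown (a point): End of that watch's crown, 36 mm from its centre.
- watch2: Round steel watch head lying face up, 60 mm across, 24 mm high, with a white dial; about 120 g. Origin at the centre of its underside; its x points to twelve o'clock, its crown sticks out 7.5 mm at three o'clock (-y), 12 mm up. May be absent (three to five are there).
- watch2_crown (a point): End of that watch's crown, 36 mm from its centre.
- watch3: Round steel watch head lying face up, 60 mm across, 24 mm high, with a white dial; about 120 g. Origin at the centre of its underside; its x points to twelve o'clock, its crown sticks out 7.5 mm at three o'clock (-y), 12 mm up. May be absent (three to five are there).
- watch3_crown (a point): End of that watch's crown, 36 mm from its centre.
- watch4: Round steel watch head lying face up, 60 mm across, 24 mm high, with a white dial; about 120 g. Origin at the centre of its underside; its x points to twelve o'clock, its crown sticks out 7.5 mm at three o'clock (-y), 12 mm up. May be absent (three to five are there).
- watch4_crown (a point): End of that watch's crown, 36 mm from its centre.
- watch5: Round steel watch head lying face up, 60 mm across, 24 mm high, with a white dial; about 120 g. Origin at the centre of its underside; its x points to twelve o'clock, its crown sticks out 7.5 mm at three o'clock (-y), 12 mm up. May be absent (three to five are there).
- watch5_crown (a point): End of that watch's crown, 36 mm from its centre.
- loupe: Black eye loupe, 42 mm across, 32 mm high; stays where it is. Origin on its underside.
- caseback: Bare steel case back, a plain disc 40 mm across, 8 mm high (not a watch); stays where it is. Origin on its underside.
- tweezers: Steel tweezers, 120 mm, 10 mm thick; stays where it is. Origin on its underside.

How it is judged:
By the outcome, as a careful person would: the job done as asked, in the order asked, and still so for the second after the job is handed in, with the robot touching nothing.
Of watch1, watch2, watch3, watch4, watch5 only 3 to 5 are there at a start; the rules pass over those that are not, and their reading is None.
At some moment in a run one of watch1, watch2, watch3, watch4, watch5, caliper may be knocked a few centimetres aside while the robot is not near it.
It also fails if it takes over 210 s, if anything falls off the work surface, if the arm or the gripper's body presses on something with over 40 N, if the wrist force passes 120 N, or if a joint passes its speed limit or range.

## Robot

A 7-joint arm with a two-finger parallel gripper is mounted at the origin on the work surface. World frame = base frame: x ahead of the robot, y to its left, z up, the work surface at z = 0. Lengths are in m, angles in rad, forces in N, time in s.
With the tool pointing down it reaches from about 0.425 to 0.875 m from the base axis. Payload 4.7 kg.
Tool frame: the origin (TCP) lies on the centre line of the jaws, within the pads' length; the fingertips stand 14 mm ahead of it and the grasp point (between the pads) lies 5 mm behind it; z points along the fingers, y is the line along which they close (so a half turn about z gives the same grasp; the last joint's range is limited). The gripper opens to 87 mm and grips with 3 to 60 N. Pads are 19 mm wide; open, the fingers measure 117 mm over their backs; the gripper's body (75 mm by 190 mm) begins 51 mm behind the grasp point.
Start: joints at [1.346, 0.321, -0.07, 1.45, 0.023, 1.371, -0.057], TCP at [0.154, -0.632, 0.237] pointing down, gripper open.
Joint ranges: [-2.86, 2.86], [-0.3, 2.09], [-1.38, 1.24], [0.06, 2.45], [-1.56, 4.7], [0.09, 2.05], [-2.69, 2.69]. Speed limits (rad/s): [2.57, 2.57, 3.14, 3.14, 3.14, 3.14, 3.14].

## Interface

Orientations are given as a rotation vector (axis times angle).
In Python, from bench import ctrl gives the robot as it stands.
- The arm moves only by the tool send_rows, never from a script. Its argument "steps" is a list of rows, each an object of numbers: "tx", "ty", "tz": the shift along the tool's x, y, z in units of 60 mm (1.0 is 60 mm); "turn": the turn about the tool's z in units of 8 degrees (1.0 is 8 degrees); "grip": the opening, from 0 (shut) to 1 (fully open). A call has 1 to 12 rows; each row shifts and turns the commanded pose from where the row before left it, along the tool's axes as they then stand; what a row does not reach is not made up. A row lasts 1/8 s, in which the tool goes at most 62.5 mm and 10.7 degrees, less where a joint would pass 70% of its speed; a pose out of reach is approached as far as the arm can. A call is refused whole if a number of a shift passes 1 or a number of a turn 1, either way. A call with a gripper value outside its range is refused whole. The fingers move at their own pace and stop on an object; "newtons" is the grip in N (left out, the last holds). Time passes only in rows, so rows that do not move let the fingers close. It gives the time, the measured TCP pose, the force, the opening and the grip force at its end, in the units of the state.
- ctrl.get_state(): the state, without advancing time (a new reading comes with each control period).
- ctrl.get_image(name): name is "side" or "top" or "wrist"; returns a dict with "pixels" (420x560x3 uint8, red, green, blue), "K" (3x3 intrinsics, pixels), "dist" ([k1, k2, p1, p2, k3] as OpenCV has them; the pictures are not rectified), "cam_to_world" (4x4, takes a point from camera to world coordinates); the wrist camera has in their place "T_tool_cam" (4x4, takes a point from camera to tool coordinates, whose origin is the TCP and whose axes are the flange's). Camera axes: x right, y down, z forward; pixel columns grow to the right and rows downward; lengths in m; the calibration is good to about 2 mm. A picture is of the moment at which its call begins: read the wrist's pose just before it. There is no depth.
- ctrl.close_job(): hands the job in; it is judged then, once.
The state is a dict: "time": time; "joint_positions": joint angles; "qd": joint speeds; "joint_torque": joint torques, N m; "position": TCP position; "tool_rot": TCP orientation; "ft_force": force on the tool from outside, world axes, zero at the start; "torque": the same for the moment, N m; "grip_width": opening from 0.0 (shut) to 1.0 (fully open); "grip_force": force on a finger pad.
Only numpy, scipy, OpenCV 4.12 (cv2) and the standard library are available. Lean on these libraries where they do the work, as an engineer would, in place of code of your own. Each camera call takes 0.05 s, during which the arm holds its last target. There are 200 camera calls.

## Working session

There is one attempt and no reset: what is moved stays moved. The work goes in short steps, Python scripts to look and compute and a tool call to move; the robot and the scene stay as the last step left them, time stands still between calls to the robot, and variables do not carry over. Pictures are saved under pics/ and viewed, at most 14 in all, crops included, and the job is handed in when it is done.

Besides the shell and the picture viewer there is one more tool, called after "Emit:" in YAML: its name, and indented under it one key for each argument. send_rows: Moves the arm, as the interface text tells. Its arguments: {"type":"object","properties":{"steps":{"type":"array"},"newtons":{"type":"number"}},"required":["steps"]}

```bash
ls; mkdir -p pics; cat > h.py <<'E'
import numpy as np, cv2
from scipy.spatial.transform import Rotation as R
from bench import ctrl
def snap(n,fn=None):
    s=ctrl.get_state(); im=ctrl.get_image(n)
    if n=='wrist':
        T=np.eye(4);T[:3,:3]=R.from_rotvec(s['tool_rot']).as_matrix();T[:3,3]=s['position']
        C=T@np.array(im['T_tool_cam'])
    else: C=np.array(im['cam_to_world'])
    K=np.array(im['K'],float);d=np.array(im['dist'],float)
    p=cv2.cvtColor(np.array(im['pixels']),cv2.COLOR_RGB2BGR)
    if fn: cv2.imwrite('pics/'+fn+'.png',p); np.savez('pics/'+fn+'.npz',p=p,K=K,d=d,C=C)
    return dict(p=p,K=K,d=d,C=C)
def load(fn): return dict(np.load('pics/'+fn+'.npz'))
def ray(v,uv):
    q=cv2.undistortPoints(np.array(uv,float).reshape(-1,1,2),v['K'],v['d']).reshape(-1,2)
    r=np.c_[q,np.ones(len(q))]@v['C'][:3,:3].T
    return v['C'][:3,3],r
def atz(v,uv,z):
    o,r=ray(v,uv); return o+r*((z-o[2])/r[:,2])[:,None]
def proj(v,X):
    W=np.linalg.inv(v['C']); return cv2.projectPoints(np.array(X,float).reshape(-1,3),cv2.Rodrigues(W[:3,:3])[0],W[:3,3],v['K'],v['d'])[0].reshape(-1,2)
def tri(vs,uvs):
    A=np.zeros((3,3));b=np.zeros(3);L=[]
    for v,u in zip(vs,uvs):
        o,r=ray(v,u);r=r[0]/np.linalg.norm(r[0]);P=np.eye(3)-np.outer(r,r);A+=P;b+=P@o;L.append((o,P))
    x=np.linalg.solve(A,b); return x,[np.linalg.norm(P@(x-o)) for o,P in L]
def ortho(v,z,x0,x1,y0,y1,s):
    # rectified top view: rows = -x, cols = -y ; s px per m
    h,w=int((x1-x0)*s),int((y1-y0)*s)
    jj,ii=np.meshgrid(np.arange(w),np.arange(h))
    X=np.stack([x1-ii/s,y1-jj/s,np.full(ii.shape,z)],-1)
    m=proj(v,X).astype(np.float32).reshape(h,w,2)
    return cv2.remap(v['p'],m[...,0],m[...,1],cv2.INTER_LINEAR)
E
python3 - <<'E'
from h import *
for n in('side','top','wrist'):
    v=snap(n,n+'0'); print(n,v['C'].round(3).tolist(),v['K'].round(0).tolist())
s=ctrl.get_state();print(s['time'],s['tool_rot'],s['position'],s['ft_force'],s['grip_width'])
E
```

```text
pics
side [[0.999, -0.006, 0.042, 0.442], [-0.037, -0.599, 0.8, -0.872], [0.021, -0.801, -0.598, 0.755], [0.0, 0.0, 0.0, 1.0]] [[480.0, 0.0, 275.0], [0.0, 480.0, 210.0], [0.0, 0.0, 1.0]]
top [[-0.029, -0.993, 0.113, 0.415], [-0.999, 0.025, -0.037, 0.021], [0.034, -0.114, -0.993, 0.921], [0.0, 0.0, 0.0, 1.0]] [[399.0, 0.0, 277.0], [0.0, 399.0, 208.0], [0.0, 0.0, 1.0]]
wrist [[0.237, -0.926, -0.293, 0.235], [-0.972, -0.226, -0.07, -0.611], [-0.002, 0.301, -0.954, 0.383], [0.0, 0.0, 0.0, 1.0]] [[297.0, 0.0, 279.0], [0.0, 297.0, 209.0], [0.0, 0.0, 1.0]]
0.15 [-3.11775558e+00 -3.74052124e-01  4.65443274e-04] [ 0.15357925 -0.63117347  0.23571067] [-0.10629866  0.50454658  0.31713504] 0.9966270680460259
```

View pics/top0.png

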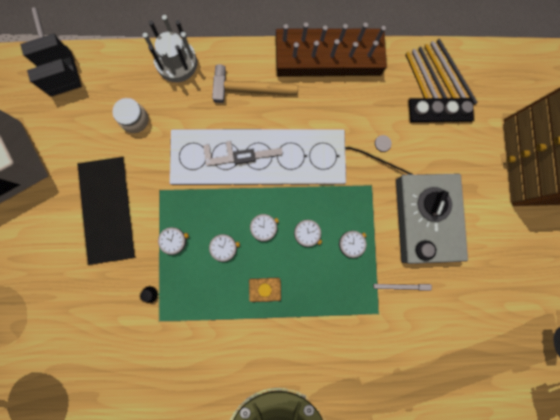

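View pics/side0.png

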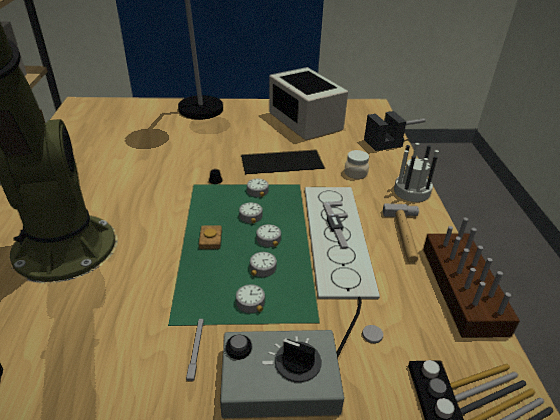

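Top view: five watches (≈(173,241), (223,248), (264,228), (308,234), (353,244)), caliper on the plate with its slider at (244,156) and jaws to the left, pad at (106,210), knob at (436,204) and button at (426,250). The side view shows the same layout.

```bash
python3 - <<'E'
from h import *
t=load('top0');s=load('side0')
T=[(173,241),(223,248),(264,228),(308,234),(353,244)]
S=[(258,186),(250,211),(268,234),(263,261),(250,295)]
for a,b in zip(T,S): print('watch',[np.round(x,4) for x in tri([t,s],[a,b])])
print('plate',atz(t,[(172,130),(345,130),(345,184),(171,184)],.01).round(3).tolist())
print('pad',atz(t,[(79,161),(122,157),(134,258),(90,263)],.004).round(3).tolist())
print('box',atz(t,[(397,175),(461,174),(467,262),(404,264)],.05).round(3).tolist())
print('knob/btn',atz(t,[(436,204)],.094),tri([t,s],[(426,249),(237,343)]))
print('caliper',atz(t,[(244,156),(282,152),(208,162),(207,147),(229,144)],.02).round(3).tolist())
o=cv2.resize(t['p'][120:280,60:480],(800,305),interpolation=cv2.INTER_CUBIC);
a=cv2.resize(t['p'][165:270,390:475],(340,420),interpolation=cv2.INTER_CUBIC);b=cv2.resize(t['p'][120:190,165:350],(740,280)[:2],interpolation=cv2.INTER_CUBIC)
c=np.zeros((600,800,3),np.uint8);c[:280,:740]=b;c[280:600,:340]=a[:320];cv2.imwrite('pics/c1.png',c)
E
```

```text
watch [array([0.4497, 0.2236, 0.018 ]), array([0.0011, 0.0011])]
watch [array([0.4297, 0.1118, 0.0164]), array([0.0003, 0.0003])]
watch [array([0.4728, 0.0184, 0.017 ]), array([0.0002, 0.0002])]
watch [array([ 0.4577, -0.0808,  0.021 ]), array([0.0016, 0.0016])]
watch [array([ 0.4307, -0.1824,  0.021 ]), array([0.0001, 0.0001])]
plate [[0.708, 0.228, 0.01], [0.701, -0.18, 0.01], [0.571, -0.173, 0.01], [0.58, 0.23, 0.01]]
pad [[0.641, 0.447, 0.004], [0.648, 0.346, 0.004], [0.413, 0.315, 0.004], [0.404, 0.415, 0.004]]
box [[0.582, -0.284, 0.05], [0.581, -0.433, 0.05], [0.382, -0.431, 0.05], [0.383, -0.287, 0.05]]
knob/btn [[ 0.50887959 -0.34955175  0.094     ]] (array([ 0.41171036, -0.33393246,  0.06270401]), [np.float64(0.002333100277189859), np.float64(0.0023331002771897823)])
caliper [[0.64, 0.06, 0.02], [0.647, -0.028, 0.02], [0.627, 0.143, 0.02], [0.663, 0.145, 0.02], [0.669, 0.094, 0.02]]
```

View pics/c1.png

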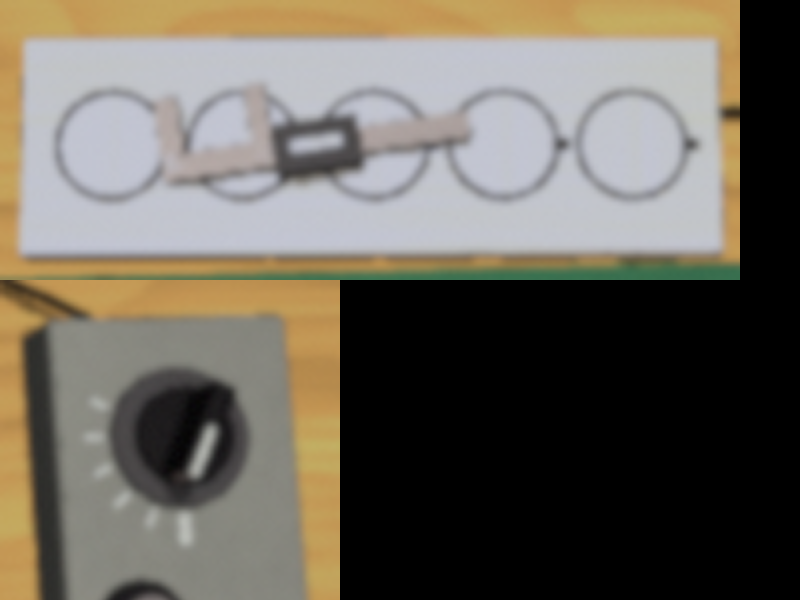

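Emit:
send_rows:
  steps:
    - {"turn": 0.85}
    - {"turn": 0.85}
    - {"tx": 0.5, "ty": -0.7}
    - {"tx": 0.5, "ty": -0.7}
    - {"tx": 0.5, "ty": -0.7}
    - {"tx": 0.5, "ty": -0.7}
    - {"tx": 0.5, "ty": -0.7}
    - {"tx": 0.5, "ty": -0.7}
    - {"tx": 0.5, "ty": -0.7}
    - {"tx": 0.5, "ty": -0.7}
    - {"tx": 0.5, "ty": -0.7}
    - {"tx": 0.5, "ty": -0.7}

```text
validation failed for argument at $.st...
```

Emit:
send_rows:
  steps:
    - {"tx": 0.6, "ty": -0.75}
    - {"tx": 0.6, "ty": -0.75}
    - {"tx": 0.6, "ty": -0.75}
    - {"tx": 0.6, "ty": -0.75}
    - {"tz": 0}
    - {"tz": 0}

```text
validation failed for argument at $.st...
```

Emit:
send_rows:
  steps:
    - {"tx": 0, "ty": 0, "tz": 0, "turn": 0.85, "grip": 1}
    - {"tx": 0, "ty": 0, "tz": 0, "turn": 0.85, "grip": 1}

```text
time: 0.4
position: [0.1536, -0.6314, 0.2361]
tool_rot: [-3.141, 0.004, 0.0]
ft_force: [-0.5, 0.2, -0.1]
grip_width: 0.999
grip_force: 0.0
```

All keys are needed in every row.

Emit:
send_rows:
  steps:
    - {"tx": 0.5, "ty": -0.7, "tz": 0, "turn": 0, "grip": 1}
    - {"tx": 0.5, "ty": -0.7, "tz": 0, "turn": 0, "grip": 1}
    - {"tx": 0.5, "ty": -0.7, "tz": 0, "turn": 0, "grip": 1}
    - {"tx": 0.5, "ty": -0.7, "tz": 0, "turn": 0, "grip": 1}
    - {"tx": 0.5, "ty": -0.7, "tz": 0, "turn": 0, "grip": 1}
    - {"tx": 0.5, "ty": -0.7, "tz": 0, "turn": 0, "grip": 1}
    - {"tx": 0.5, "ty": -0.7, "tz": 0, "turn": 0, "grip": 1}
    - {"tx": 0.5, "ty": -0.7, "tz": 0, "turn": 0, "grip": 1}
    - {"tx": 0.5, "ty": -0.7, "tz": 0, "turn": 0, "grip": 1}
    - {"tx": 0.5, "ty": -0.7, "tz": 0, "turn": 0, "grip": 1}
    - {"tx": 0.5, "ty": -0.7, "tz": 0, "turn": 0, "grip": 1}
    - {"tx": 0, "ty": 0, "tz": 0, "turn": 0, "grip": 1}

```text
time: 1.9
position: [0.4851, -0.1642, 0.2365]
tool_rot: [-3.14, -0.016, -0.001]
ft_force: [0.0, -0.2, -0.2]
grip_width: 1.003
grip_force: 0.0
```

```bash
python3 -c "
from h import *
snap('wrist','w1')"
```

Emit:
send_rows:
  steps:
    - {"tx": 0.5, "ty": -0.85, "tz": 0, "turn": 0, "grip": 1}
    - {"tx": 0.5, "ty": -0.85, "tz": 0, "turn": 0, "grip": 1}
    - {"tx": 0.5, "ty": -0.85, "tz": 0, "turn": 0, "grip": 1}
    - {"tx": 0.2, "ty": -0.85, "tz": 0, "turn": 0, "grip": 1}
    - {"tx": 0, "ty": 0, "tz": 0, "turn": 0, "grip": 1}
    - {"tx": 0, "ty": 0, "tz": 0, "turn": 0, "grip": 1}

```text
time: 2.7
position: [0.5845, 0.0328, 0.236]
tool_rot: [3.14, -0.001, -0.002]
ft_force: [-0.1, -0.3, -0.9]
grip_width: 1.0
grip_force: 0.0
```

```bash
python3 -c "
from h import *
v=snap('wrist','w2')
u=load('w1')
cv2.imwrite('pics/w12.png',cv2.resize(np.vstack([u['p'],v['p']]),(400,600),interpolation=cv2.INTER_AREA))"
```

```text
(no output)
```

View pics/w2.png

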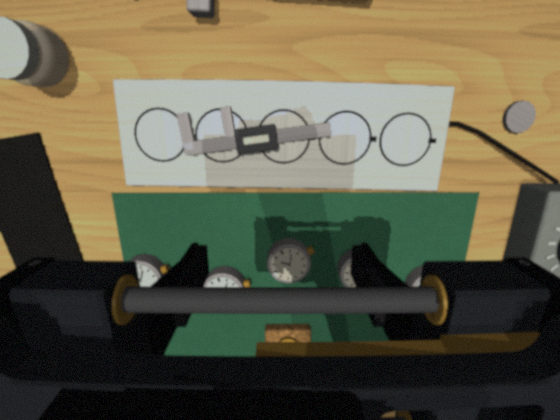

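The wrist view shows the plate circles from about (161,134) to (406,139), the caliper slider at (257,140), and the caseback at (519,117). The gripper hides the lower half of the picture.

```bash
python3 - <<'E'
from h import *
def circ(v,z,lbl):
    s=2000;o=ortho(v,z,.55,.74,-.22,.26,s);g=cv2.cvtColor(o,cv2.COLOR_BGR2GRAY)
    c=cv2.HoughCircles(g,cv2.HOUGH_GRADIENT,1,100,param1=80,param2=18,minRadius=58,maxRadius=72)
    L=[] if c is None else sorted([(round(.74-b/s,4),round(.26-a/s,4),round(r/s*1000,1)) for a,b,r in c[0]],key=lambda q:-q[1])
    print(lbl,z,L); return o,L
w2=load('w2');w1=load('w1');t=load('top0')
o,L=circ(w2,.01,'w2');cv2.imwrite('pics/o2.png',cv2.resize(o,(800,316)))
o1,L1=circ(w1,.01,'w1');o3,L3=circ(t,.01,'top')
c=np.vstack([cv2.resize(x,(730,290)) for x in(o1,o)]);cv2.imwrite('pics/o12.png',c)
# triangulate circle heights: convert to pixels
for a in L:
    for b in L1:
        if abs(a[1]-b[1])<.02: print(tri([w2,w1],[proj(w2,[*a[:2],.01])[0],proj(w1,[*b[:2],.01])[0]]))
E
```

```text
w2 0.01 [(np.float32(0.6458), np.float32(0.1798), np.float32(30.1)), (np.float32(0.6443), np.float32(0.1037), np.float32(30.2)), (np.float32(0.6428), np.float32(0.0287), np.float32(30.0)), (np.float32(0.6408), np.float32(-0.0473), np.float32(33.4)), (np.float32(0.6398), np.float32(-0.1238), np.float32(30.2))]
w1 0.01 [(np.float32(0.6468), np.float32(0.1812), np.float32(34.6)), (np.float32(0.6438), np.float32(0.1042), np.float32(33.0)), (np.float32(0.6422), np.float32(0.0277), np.float32(33.0)), (np.float32(0.6408), np.float32(-0.0477), np.float32(33.2)), (np.float32(0.6393), np.float32(-0.1238), np.float32(33.0))]
top 0.01 []
(array([0.64608308, 0.17858949, 0.01292501]), [np.float64(0.00012424937730821443), np.float64(0.0001242493773080952)])
(array([0.64402252, 0.10379931, 0.01030714]), [np.float64(0.00033247981745429235), np.float64(0.00033247981745460227)])
(array([0.64262918, 0.0286922 , 0.00801357]), [np.float64(4.1340601443059134e-05), np.float64(4.1340601442996894e-05)])
(array([ 0.64083637, -0.04747317,  0.00939355]), [np.float64(9.057325289166155e-05), np.float64(9.05732528914004e-05)])
(array([ 0.63957608, -0.12385518,  0.00960734]), [np.float64(0.00022156835687941478), np.float64(0.00022156835687933387)])
```

View pics/o12.png

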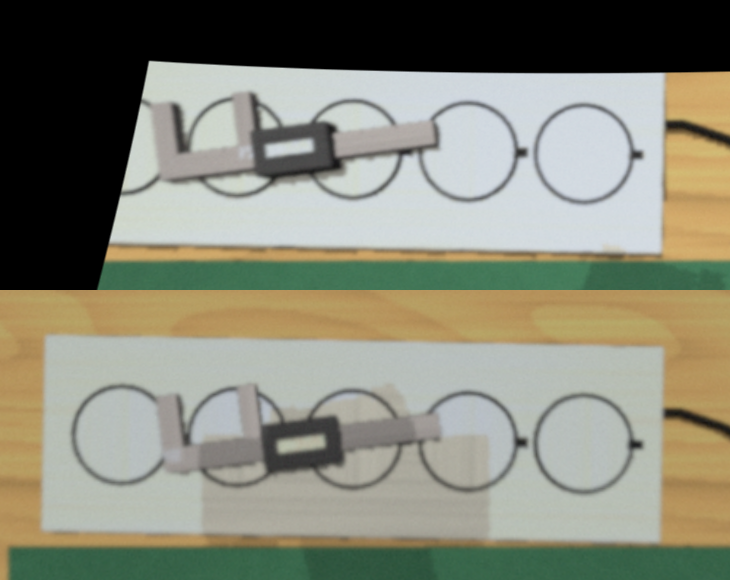

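The rectified views from both wrist places show the five circles with notches on the right. The caliper slider centre is at about (290,149) and (302,443), and the jaws point to +x at the left end.

```bash
python3 - <<'E'
from h import *
k=730/.48
f=lambda u,w:[.74-w/k,.26-u/k,.01]
w1,w2=load('w1'),load('w2')
for n,a,b in[('slider',(291,149),(303,153)),('rend',(435,134),(439,135)),('lend',(168,173),(172,171)),('jawL tip',(168,104),(168,106)),('jawR tip',(245,95),(248,95))]:
    print(n,tri([w1,w2],[proj(w1,f(*a))[0],proj(w2,f(*b))[0]]))
# sliders edges in w1 : outline corners
E
```

```text
slider (array([0.63989448, 0.06006103, 0.02340616]), [np.float64(0.0005886445485839908), np.float64(0.0005886445485842062)])
rend (array([ 0.65116619, -0.02778112,  0.01443767]), [np.float64(0.00029795228779936597), np.float64(0.0002979522877993287)])
lend (array([0.62681062, 0.14670691, 0.01253644]), [np.float64(0.0011424921766047076), np.float64(0.0011424921766044858)])
jawL tip (array([0.67080384, 0.14888422, 0.01117034]), [np.float64(0.0005792337201287212), np.float64(0.000579233720128707)])
jawR tip (array([0.67706501, 0.09663703, 0.01293258]), [np.float64(0.0004422972168643384), np.float64(0.0004422972168642528)])
```

Emit:
send_rows:
  steps:
    - {"tx": 0, "ty": 0, "tz": 0.15, "turn": -1, "grip": 0.6}
    - {"tx": 0, "ty": 0, "tz": 0.15, "turn": -1, "grip": 0.6}
    - {"tx": 0, "ty": 0, "tz": 0.15, "turn": -1, "grip": 0.6}
    - {"tx": 0, "ty": 0, "tz": 0.15, "turn": -1, "grip": 0.6}
    - {"tx": 0, "ty": 0, "tz": 0.15, "turn": -1, "grip": 0.6}
    - {"tx": 0, "ty": 0, "tz": 0.15, "turn": -1, "grip": 0.6}
    - {"tx": 0, "ty": 0, "tz": 0.15, "turn": -1, "grip": 0.6}
    - {"tx": 0, "ty": 0, "tz": 0.15, "turn": -1, "grip": 0.6}
    - {"tx": 0, "ty": 0, "tz": 0.15, "turn": -1, "grip": 0.6}
    - {"tx": 0, "ty": 0, "tz": 0.15, "turn": -1, "grip": 0.6}
    - {"tx": 0, "ty": 0, "tz": 0.15, "turn": -1, "grip": 0.6}
    - {"tx": 0, "ty": 0, "tz": 0.15, "turn": -1, "grip": 0.6}

```text
time: 4.25
position: [0.5846, 0.0317, 0.128]
tool_rot: [2.099, 2.336, -0.003]
ft_force: [-0.6, -0.5, -0.8]
grip_width: 0.603
grip_force: 0.0
```

```bash
cat >> h.py <<'E'
def go(x,y,z,yaw):
    """units of move: turn first, then shifts in tool axes at the new yaw"""
    s=ctrl.get_state();M=R.from_rotvec(s['tool_rot']).as_matrix();y0=np.degrees(np.arctan2(M[1,0],M[0,0]))
    a=np.radians(yaw);d=np.array([x,y,z])-s['position']
    A=np.array([[np.cos(a),np.sin(a),0],[np.sin(a),-np.cos(a),0],[0,0,-1]])
    print('yaw now %.2f'%y0,'tilt',M[2,:2].round(3),'turn %.3f'%(-((yaw-y0+180)%360-180)/8),'txyz',(A@d/.06).round(3),'t',s['time'])
E
python3 -c "
from h import *
go(.639,.068,.0265,97.8)
snap('top','top1');snap('wrist','w3')
a,b=load('top0'),load('top1');d=cv2.absdiff(a['p'],b['p']).max(2);d=(cv2.GaussianBlur(d,(5,5),0)>25).astype(np.uint8)
n,l,s,c=cv2.connectedComponentsWithStats(d);print([x.tolist() for x in s[1:] if x[4]>15])"
```

```text
yaw now 96.10 tilt [-0.002 -0.001] turn -0.213 txyz [0.476 0.98  1.691] t 4.25
[[152, 33, 29, 22, 390], [189, 37, 85, 38, 2058], [201, 37, 359, 383, 86404], [0, 39, 300, 381, 59553], [412, 60, 17, 36, 74], [444, 74, 7, 13, 23], [196, 76, 4, 8, 18], [419, 103, 8, 8, 52], [449, 103, 8, 8, 49], [0, 142, 10, 26, 156], [193, 186, 19, 2, 28], [252, 223, 7, 13, 48], [211, 237, 23, 22, 389], [269, 281, 7, 7, 22], [258, 283, 14, 15, 148], [0, 409, 9, 11, 66], [242, 413, 12, 7, 66]]
```

Emit:
send_rows:
  newtons: 25
  steps:
    - {"tx": 0, "ty": 0, "tz": 0, "turn": -0.21, "grip": 0.6}
    - {"tx": 0.24, "ty": 0.49, "tz": 0, "turn": 0, "grip": 0.6}
    - {"tx": 0.24, "ty": 0.49, "tz": 0, "turn": 0, "grip": 0.6}
    - {"tx": 0, "ty": 0, "tz": 0.6, "turn": 0, "grip": 0.6}
    - {"tx": 0, "ty": 0, "tz": 0.6, "turn": 0, "grip": 0.6}
    - {"tx": 0, "ty": 0, "tz": 0.25, "turn": 0, "grip": 0.6}
    - {"tx": 0, "ty": 0, "tz": 0.24, "turn": 0, "grip": 0.6}
    - {"tx": 0, "ty": 0, "tz": 0, "turn": 0, "grip": 0.2}
    - {"tx": 0, "ty": 0, "tz": 0, "turn": 0, "grip": 0.2}
    - {"tx": 0, "ty": 0, "tz": 0, "turn": 0, "grip": 0.2}
    - {"tx": 0, "ty": 0, "tz": 0, "turn": 0, "grip": 0.2}

```text
time: 5.72
position: [0.6398, 0.0716, 0.0282]
tool_rot: [2.065, 2.366, 0.001]
ft_force: [-0.1, -0.6, 3.5]
grip_width: 0.338
grip_force: 25.0
```

Emit:
send_rows:
  steps:
    - {"tx": 0, "ty": 0, "tz": -0.5, "turn": 0, "grip": 0.2}
    - {"tx": 0, "ty": 0, "tz": -0.5, "turn": 0, "grip": 0.2}
    - {"tx": 0, "ty": 0, "tz": -0.5, "turn": 0, "grip": 0.2}
    - {"tx": 0, "ty": 0, "tz": 0, "turn": 0, "grip": 0.2}

```text
time: 6.22
position: [0.6407, 0.072, 0.1195]
tool_rot: [2.064, 2.364, 0.005]
ft_force: [0.6, -0.7, -2.4]
grip_width: 0.341
grip_force: 25.0
```

```bash
python3 - <<'E'
from h import *
for n in('top0','side0','top1'):
    v=load(n);s=1000;o=ortho(v,.004,.36,.72,.28,.49,s);m=(o.max(2)<60).astype(np.uint8)
    m=cv2.morphologyEx(m,cv2.MORPH_OPEN,np.ones((5,5)))
    c=max(cv2.findContours(m,0,1)[0],key=cv2.contourArea);(a,b),wh,an=cv2.minAreaRect(c);print(n,.72-b/s,.49-a/s,wh,an,cv2.contourArea(c))
    cv2.imwrite(f'pics/pad_{n}.png',o)
snap('wrist','w4');go(.53,.39,.1,185)
E
```

```text
top0 0.5250662231445312 0.3821036682128906 (234.1199493408203, 104.71467590332031) 82.76307678222656 23925.5
side0 0.5236311340332032 0.3767731399536133 (237.9626007080078, 111.85436248779297) 82.58850860595703 25507.0
top1 0.5250996856689453 0.38196505737304687 (232.95469665527344, 103.67539978027344) 82.76307678222656 23557.5
yaw now 97.76 tilt [-0.001  0.001] turn -10.905 txyz [1.355 5.447 0.293] t 6.275
```

Emit:
send_rows:
  steps:
    - {"tx": 0, "ty": 0, "tz": 0, "turn": -1, "grip": 0.2}
    - {"tx": 0, "ty": 0, "tz": 0, "turn": -1, "grip": 0.2}
    - {"tx": 0, "ty": 0, "tz": 0, "turn": -1, "grip": 0.2}
    - {"tx": 0, "ty": 0, "tz": 0, "turn": -1, "grip": 0.2}
    - {"tx": 0, "ty": 0, "tz": 0, "turn": -1, "grip": 0.2}
    - {"tx": 0, "ty": 0, "tz": 0, "turn": -1, "grip": 0.2}
    - {"tx": 0, "ty": 0, "tz": 0, "turn": -1, "grip": 0.2}
    - {"tx": 0, "ty": 0, "tz": 0, "turn": -1, "grip": 0.2}
    - {"tx": 0, "ty": 0, "tz": 0, "turn": -1, "grip": 0.2}
    - {"tx": 0, "ty": 0, "tz": 0, "turn": -1, "grip": 0.2}
    - {"tx": 0, "ty": 0, "tz": 0, "turn": -1, "grip": 0.2}
    - {"tx": 0, "ty": 0, "tz": 0, "turn": -0.19, "grip": 0.2}

```text
time: 7.78
position: [0.6381, 0.0712, 0.1151]
tool_rot: [0.2, -3.132, -0.001]
ft_force: [0.5, -0.5, -2.3]
grip_width: 0.343
grip_force: 25.0
```

Emit:
send_rows:
  steps:
    - {"tx": 0.2, "ty": 0.7, "tz": 0, "turn": 0, "grip": 0.2}
    - {"tx": 0.2, "ty": 0.7, "tz": 0, "turn": 0, "grip": 0.2}
    - {"tx": 0.2, "ty": 0.7, "tz": 0, "turn": 0, "grip": 0.2}
    - {"tx": 0.2, "ty": 0.7, "tz": 0, "turn": 0, "grip": 0.2}
    - {"tx": 0.2, "ty": 0.7, "tz": 0, "turn": 0, "grip": 0.2}
    - {"tx": 0.2, "ty": 0.7, "tz": 0, "turn": 0, "grip": 0.2}
    - {"tx": 0.2, "ty": 0.7, "tz": 0, "turn": 0, "grip": 0.2}
    - {"tx": 0.03, "ty": 0.24, "tz": 0, "turn": 0, "grip": 0.2}
    - {"tx": 0, "ty": 0, "tz": 0, "turn": 0, "grip": 0.2}

```text
time: 8.9
position: [0.5142, 0.3672, 0.1165]
tool_rot: [0.201, -3.135, 0.001]
ft_force: [0.6, -0.6, -2.8]
grip_width: 0.339
grip_force: 25.0
```

```bash
python3 -c "
from h import *
go(.516,.3667,.024,187.3)"
```

```text
yaw now -172.65 tilt [ 0.001 -0.001] turn 0.006 txyz [-0.029 -0.012  1.542] t 8.9
```

Emit:
send_rows:
  steps:
    - {"tx": 0, "ty": 0, "tz": 0.5, "turn": 0, "grip": 0.2}
    - {"tx": 0, "ty": 0, "tz": 0.5, "turn": 0, "grip": 0.2}
    - {"tx": 0, "ty": 0, "tz": 0.3, "turn": 0, "grip": 0.2}
    - {"tx": 0, "ty": 0, "tz": 0.15, "turn": 0, "grip": 0.2}
    - {"tx": 0, "ty": 0, "tz": 0.12, "turn": 0, "grip": 0.2}
    - {"tx": 0, "ty": 0, "tz": 0, "turn": 0, "grip": 0.2}

```text
time: 9.65
position: [0.5152, 0.3667, 0.0232]
tool_rot: [-0.199, 3.135, 0.0]
ft_force: [-0.2, 0.3, -1.9]
grip_width: 0.34
grip_force: 25.0
```

Emit:
send_rows:
  steps:
    - {"tx": 0, "ty": 0, "tz": 0.025, "turn": 0, "grip": 0.2}
    - {"tx": 0, "ty": 0, "tz": 0, "turn": 0, "grip": 0.42}
    - {"tx": 0, "ty": 0, "tz": 0, "turn": 0, "grip": 0.55}
    - {"tx": 0, "ty": 0, "tz": 0, "turn": 0, "grip": 0.55}
    - {"tx": 0, "ty": 0, "tz": -0.3, "turn": 0, "grip": 0.55}
    - {"tx": 0, "ty": 0, "tz": -0.8, "turn": 0, "grip": 0.8}
    - {"tx": 0, "ty": 0, "tz": -0.8, "turn": 0, "grip": 1}
    - {"tx": 0, "ty": 0, "tz": -0.8, "turn": 0, "grip": 1}
    - {"tx": 0, "ty": 0, "tz": 0, "turn": 1, "grip": 1}
    - {"tx": 0, "ty": 0, "tz": 0, "turn": 1, "grip": 1}
    - {"tx": 0, "ty": 0, "tz": 0, "turn": 1, "grip": 1}
    - {"tx": 0, "ty": 0, "tz": 0, "turn": 1, "grip": 1}

```text
time: 11.15
position: [0.5148, 0.367, 0.1848]
tool_rot: [0.678, 3.067, 0.001]
ft_force: [-0.6, -0.1, 0.2]
grip_width: 0.995
grip_force: 0.0
```

Emit:
send_rows:
  steps:
    - {"tx": 0, "ty": 0, "tz": 0, "turn": 1, "grip": 1}
    - {"tx": 0, "ty": 0, "tz": 0, "turn": 1, "grip": 1}
    - {"tx": 0, "ty": 0, "tz": 0, "turn": 1, "grip": 1}
    - {"tx": 0, "ty": 0, "tz": 0, "turn": 1, "grip": 1}
    - {"tx": 0, "ty": 0, "tz": 0, "turn": 1, "grip": 1}
    - {"tx": 0, "ty": 0, "tz": 0, "turn": 1, "grip": 1}
    - {"tx": 0, "ty": 0, "tz": 0, "turn": 1, "grip": 1}
    - {"tx": 0, "ty": 0, "tz": 0, "turn": 1, "grip": 1}
    - {"tx": -0.9, "ty": 0, "tz": 0, "turn": 0.15, "grip": 1}
    - {"tx": -0.9, "ty": 0, "tz": 0, "turn": 0, "grip": 1}
    - {"tx": -0.9, "ty": 0, "tz": 0, "turn": 0, "grip": 1}
    - {"tx": -0.9, "ty": 0, "tz": 0, "turn": 0, "grip": 1}

```text
time: 12.65
position: [0.5162, 0.1496, 0.1846]
tool_rot: [2.218, 2.224, 0.002]
ft_force: [1.5, -0.4, 0.3]
grip_width: 1.003
grip_force: 0.0
```

Emit:
send_rows:
  steps:
    - {"tx": -0.4, "ty": -0.3, "tz": 0, "turn": 0, "grip": 1}
    - {"tx": 0, "ty": 0, "tz": 0, "turn": 0, "grip": 1}

```text
time: 12.9
position: [0.498, 0.1246, 0.1843]
tool_rot: [2.222, 2.218, -0.001]
ft_force: [-0.4, 0.1, 0.1]
grip_width: 1.0
grip_force: 0.0
```

```bash
python3 -c "
from h import *
snap('wrist','s1')"
```

Emit:
send_rows:
  steps:
    - {"tx": -0.7, "ty": 0, "tz": 0, "turn": 0, "grip": 1}
    - {"tx": -0.7, "ty": 0, "tz": 0, "turn": 0, "grip": 1}
    - {"tx": -0.6, "ty": 0, "tz": 0, "turn": 0, "grip": 1}
    - {"tx": 0, "ty": 0, "tz": 0, "turn": 0, "grip": 1}

```text
time: 13.45
position: [0.4993, 0.0051, 0.1838]
tool_rot: [2.222, 2.22, 0.0]
ft_force: [-0.1, -0.3, -0.2]
grip_width: 1.001
grip_force: 0.0
```

```bash
python3 -c "
from h import *
snap('wrist','s2')"
```

Emit:
send_rows:
  steps:
    - {"tx": -0.7, "ty": 0, "tz": 0, "turn": 0, "grip": 1}
    - {"tx": -0.7, "ty": 0, "tz": 0, "turn": 0, "grip": 1}
    - {"tx": -0.6, "ty": 0, "tz": 0, "turn": 0, "grip": 1}
    - {"tx": 0, "ty": 0, "tz": 0, "turn": 0, "grip": 1}

```text
time: 14.0
position: [0.4995, -0.1142, 0.1835]
tool_rot: [2.221, 2.221, 0.001]
ft_force: [0.5, 0.6, -0.6]
grip_width: 1.001
grip_force: 0.0
```

```bash
python3 -c "
from h import *
snap('wrist','s3')"
```

Emit:
send_rows:
  steps:
    - {"tx": -0.7, "ty": 0, "tz": 0, "turn": 0, "grip": 1}
    - {"tx": -0.7, "ty": 0, "tz": 0, "turn": 0, "grip": 1}
    - {"tx": -0.6, "ty": 0, "tz": 0, "turn": 0, "grip": 1}
    - {"tx": 0, "ty": 0, "tz": 0, "turn": 0, "grip": 1}

```text
time: 14.55
position: [0.4997, -0.234, 0.1834]
tool_rot: [2.221, 2.222, 0.001]
ft_force: [-0.8, 0.0, 0.1]
grip_width: 0.998
grip_force: 0.0
```

```bash
python3 -c "
from h import *
v4=snap('wrist','s4');snap('top','top2')
L=[]
for i in range(1,5):
    v=load(f's{i}');print(i,v['C'][:3,3].round(3))
    L.append(cv2.resize(ortho(v,.024,.38,.53,-.25,.30,1400),(770,150*770//550)))
cv2.imwrite('pics/s.png',cv2.resize(np.vstack(L),(550,600)))
cv2.imwrite('pics/sb.png',cv2.resize(np.hstack([load('s2')['p'],load('s4')['p']]),(800,300)))"
```

```text
1 [0.498 0.209 0.332]
2 [0.499 0.089 0.331]
3 [ 0.499 -0.03   0.331]
4 [ 0.499 -0.15   0.331]
```

View pics/s.png

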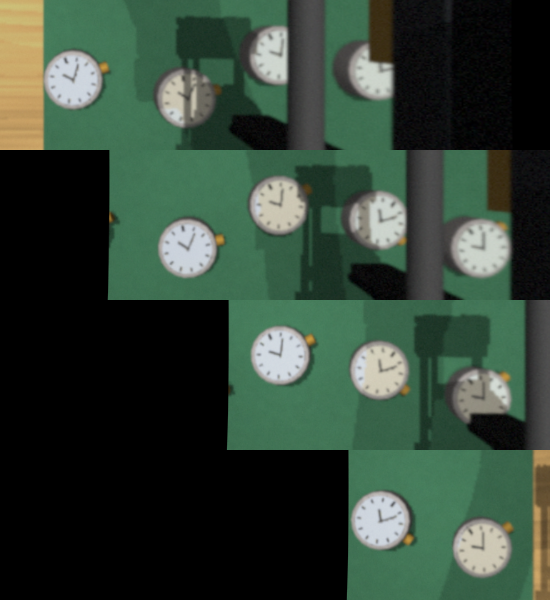

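The strips show all five watches face up with gold crowns on the right, turned by various angles: W1 (73,79), W2 (187,247), W3 (280,355), W4 (380,520), W5 (482,548).

```bash
cat >> h.py <<'E'
def watch(v,x,y,z=.024,dbg=None):
    """centre and yaw(deg) of the watch near x,y whose top is at z"""
    s=3000;h=.05
    g=cv2.cvtColor(ortho(v,z,x-h,x+h,y-h,y+h,s),cv2.COLOR_BGR2GRAY)
    c=cv2.HoughCircles(cv2.GaussianBlur(g,(7,7),0),cv2.HOUGH_GRADIENT,1,200,param1=60,param2=15,minRadius=int(.0255*s),maxRadius=int(.032*s))
    if c is None: return None
    a,b,r=c[0][0]; cx,cy=x+h-b/s,y+h-a/s
    o=ortho(v,z-.012,cx-h,cx+h,cy-h,cy+h,s);q=cv2.cvtColor(o,cv2.COLOR_BGR2HSV)
    ii,jj=np.mgrid[:o.shape[0],:o.shape[1]];X=h-ii/s;Y=h-jj/s;rr=np.hypot(X,Y)
    m=(rr>.031)&(rr<.040)&(q[...,0]>=10)&(q[...,0]<=30)&(q[...,1]>90)&(q[...,2]>50)
    n,l,st,ce=cv2.connectedComponentsWithStats(m.astype(np.uint8))
    yaw=np.nan;L=[]
    if n>1:
        k=1+np.argmax(st[1:,4]);m=l==k
        dx,dy=X[m].mean(),Y[m].mean();yaw=(np.degrees(np.arctan2(dy,dx))+90+180)%360-180;L=[st[k,4],round(float(np.hypot(dx,dy))*1000,1)]
    return round(float(cx),4),round(float(cy),4),round(float(r)/s*1000,1),round(float(yaw),1),L
E
python3 - <<'E'
from h import *
P=[(.451,.227),(.433,.113),(.475,.02),(.46,-.08),(.432,-.182)]
for i,p in enumerate(P):
    for n in('s1','s2','s3','s4','top2','top0'):
        v=load(n)
        if n[0]=='s' and not -.04<p[1]-v['C'][1,3]<.08 and not n=='s1' and not n=='s4': continue
        print(i+1,n,watch(v,*p))
v=[load('s2'),load('s3')]
for vs in((2,('s2','s3')),(3,('s3','s4'))):
    q=[(load(n),watch(load(n),*P[vs[0]])) for n in vs[1]]
    print(tri([a for a,_ in q],[proj(a,[b[0],b[1],.024])[0] for a,b in q]))
E
```

```text
1 s1 (0.4502, 0.2275, 28.8, -179.6, [np.int32(2582), 34.9])
1 s4 None
1 top2 (0.4498, 0.2278, 29.6, -179.6, [np.int32(3091), 34.1])
1 top0 (0.4495, 0.2278, 29.2, -179.5, [np.int32(3104), 34.1])
2 s1 (0.4322, 0.1142, 28.8, 9.6, [np.int32(537), 36.7])
2 s2 (0.4315, 0.1128, 29.1, 11.5, [np.int32(690), 34.2])
2 s4 None
2 top2 (0.4305, 0.1128, 28.5, 12.9, [np.int32(686), 34.1])
2 top0 None
3 s1 (0.4752, 0.0222, 29.0, nan, [])
3 s3 (0.4752, 0.0208, 28.6, 26.4, [np.int32(679), 34.3])
3 s4 None
3 top2 (0.4745, 0.0208, 29.2, 27.3, [np.int32(619), 34.4])
3 top0 None
4 s1 (0.4598, -0.0778, 29.2, 66.6, [np.int32(1888), 34.8])
4 s4 (0.4595, -0.0802, 29.1, -38.1, [np.int32(702), 34.1])
4 top2 (0.4585, -0.0792, 28.0, -36.5, [np.int32(710), 34.5])
4 top0 None
5 s1 None
5 s4 (0.4322, -0.1818, 28.9, 33.7, [np.int32(692), 34.3])
5 top2 None
5 top0 None
(array([0.4752, 0.0208, 0.024 ]), [np.float64(1.3006667860437157e-12), np.float64(1.3007859774080028e-12)])
(array([ 0.45967067, -0.07962601,  0.02142992]), [np.float64(0.0005007291969647312), np.float64(0.0005007291969647837)])
```

Emit:
send_rows:
  steps:
    - {"tx": 0, "ty": 0, "tz": 0, "turn": -1, "grip": 1}
    - {"tx": 0, "ty": 0, "tz": 0, "turn": -1, "grip": 1}
    - {"tx": 0.8, "ty": 0.2, "tz": 0, "turn": -0.44, "grip": 1}
    - {"tx": 0.8, "ty": 0.2, "tz": 0, "turn": 0, "grip": 1}
    - {"tx": 0.8, "ty": 0.2, "tz": 0, "turn": 0, "grip": 1}
    - {"tx": 0.8, "ty": 0.2, "tz": 0.1, "turn": 0, "grip": 1}
    - {"tx": 0.8, "ty": 0.2, "tz": 0.2, "turn": 0, "grip": 1}
    - {"tx": 0.8, "ty": 0.2, "tz": 0.3, "turn": 0, "grip": 1}
    - {"tx": 0.8, "ty": 0.2, "tz": 0.3, "turn": 0, "grip": 1}
    - {"tx": 0.8, "ty": 0.2, "tz": 0.3, "turn": 0, "grip": 1}
    - {"tx": 0.8, "ty": 0.2, "tz": 0.2, "turn": 0, "grip": 1}
    - {"tx": 0, "ty": 0, "tz": 0, "turn": 0, "grip": 1}

```text
time: 16.15
position: [0.455, 0.2172, 0.0993]
tool_rot: [-1.793, -2.576, -0.003]
ft_force: [-0.2, 0.2, 0.1]
grip_width: 1.002
grip_force: 0.0
```

```bash
sed -i 's/^    if n>1:$/    st[st[:,4]>1300,4]=0\n    if n>1:/' h.py; python3 - <<'E'
from h import *
for n in('s1','top2','top0'): print(watch(load(n),.451,.227))
go(.4502,.2275,.017,109.5)
E
```

```text
(0.4502, 0.2275, 28.8, 19.2, [np.int32(685), 34.2])
(0.4498, 0.2278, 29.6, 19.3, [np.int32(805), 34.3])
(0.4495, 0.2278, 29.2, 19.8, [np.int32(819), 34.4])
yaw now 110.32 tilt [ 0.004 -0.001] turn 0.102 txyz [ 0.188 -0.019  1.371] t 16.15
```

Emit:
send_rows:
  newtons: 25
  steps:
    - {"tx": 0.19, "ty": -0.02, "tz": 0, "turn": 0.1, "grip": 1}
    - {"tx": 0, "ty": 0, "tz": 0.6, "turn": 0, "grip": 1}
    - {"tx": 0, "ty": 0, "tz": 0.5, "turn": 0, "grip": 1}
    - {"tx": 0, "ty": 0, "tz": 0.27, "turn": 0, "grip": 1}
    - {"tx": 0, "ty": 0, "tz": 0, "turn": 0, "grip": 1}
    - {"tx": 0, "ty": 0, "tz": 0, "turn": 0, "grip": 0.5}
    - {"tx": 0, "ty": 0, "tz": 0, "turn": 0, "grip": 0.5}
    - {"tx": 0, "ty": 0, "tz": 0, "turn": 0, "grip": 0.5}
    - {"tx": 0, "ty": 0, "tz": 0, "turn": 0, "grip": 0.5}
    - {"tx": 0, "ty": 0, "tz": -0.4, "turn": 0, "grip": 0.5}
    - {"tx": 0, "ty": 0, "tz": -0.4, "turn": 0, "grip": 0.5}
    - {"tx": 0, "ty": 0, "tz": 0, "turn": 0, "grip": 0.5}

```text
time: 17.65
position: [0.4551, 0.2208, 0.0666]
tool_rot: [1.828, 2.552, 0.004]
ft_force: [-0.6, -0.3, -1.0]
grip_width: 0.683
grip_force: 25.0
```

```bash
python3 -c "
from h import *
go(.6458,.1803,.0275,88.8)"
```

```text
yaw now 108.78 tilt [-0.001  0.003] turn 2.498 txyz [-0.608  3.191  0.651] t 17.65
```

```bash
python3 -c "
from h import *
for i in range(3):
    v=snap('wrist','h1'); go(.6458,.1803,.0275,88.8)
    print(ctrl.get_state()['position'])
t=snap('top','top3');print(watch(t,.4505,.227,.07))
snap('side','side3')
a=cv2.resize(v['p'],(400,300));b=cv2.resize(t['p'][170:290,130:290],(400,300));cv2.imwrite('pics/h1.png',np.hstack([a,b]))"
```

```text
yaw now 108.78 tilt [-0.001  0.001] turn 2.497 txyz [-0.597  3.205  0.632] t 17.7
[0.45426665 0.22015967 0.06543047]
yaw now 108.78 tilt [-0.001 -0.   ] turn 2.498 txyz [-0.591  3.216  0.62 ] t 17.75
[0.45362474 0.2198007  0.06468783]
yaw now 108.79 tilt [-0.    -0.001] turn 2.499 txyz [-0.59   3.222  0.613] t 17.8
[0.45323553 0.21974095 0.06430425]
None
```

View pics/h1.png

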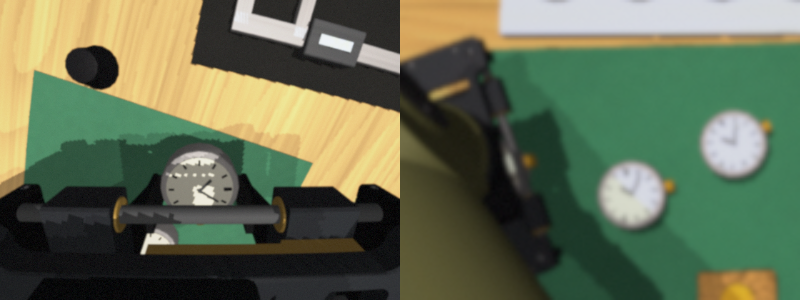

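The watch is held between the fingers with its dial visible, sitting ahead of the pad centre. Let me measure it in hand.

```bash
python3 -c "
from h import *
s=ctrl.get_state();print(s['position'],s['time'])
v=snap('wrist','h2')
o=ortho(v,.071,.4,.5,.18,.28,3000)
for z in(.069,.071,.073):print(watch(v,.4505,.2275,z))
cv2.imwrite('pics/o.png',o)
go(.6458,.1803,.0275,88.8)"
```

```text
[0.45308708 0.21983281 0.06417302] 17.9
(0.4503, 0.2273, 29.6, nan, [])
(0.4497, 0.229, 28.4, nan, [])
(0.4497, 0.2293, 28.8, nan, [])
yaw now 108.81 tilt [ 0.    -0.002] turn 2.501 txyz [-0.594  3.224  0.613] t 17.95
```

Emit:
send_rows:
  steps:
    - {"tx": 0, "ty": 0, "tz": 0, "turn": 1, "grip": 0.5}
    - {"tx": 0, "ty": 0, "tz": 0, "turn": 1, "grip": 0.5}
    - {"tx": 0, "ty": 0, "tz": 0, "turn": 0.575, "grip": 0.5}
    - {"tx": -0.17, "ty": 0.8, "tz": 0, "turn": 0, "grip": 0.5}
    - {"tx": -0.17, "ty": 0.8, "tz": 0, "turn": 0, "grip": 0.5}
    - {"tx": -0.17, "ty": 0.8, "tz": 0, "turn": 0, "grip": 0.5}
    - {"tx": -0.1, "ty": 0.5, "tz": 0, "turn": 0, "grip": 0.5}
    - {"tx": -0.086, "ty": 0.33, "tz": 0, "turn": 0, "grip": 0.5}
    - {"tx": 0, "ty": 0, "tz": 0.3, "turn": 0, "grip": 0.5}
    - {"tx": 0, "ty": 0, "tz": 0.2, "turn": 0, "grip": 0.5}
    - {"tx": 0, "ty": 0, "tz": 0, "turn": 0, "grip": 0.5}
    - {"tx": 0, "ty": 0, "tz": 0, "turn": 0, "grip": 0.5}

```text
time: 19.45
position: [0.6456, 0.173, 0.0353]
tool_rot: [-2.255, -2.188, 0.0]
ft_force: [0.5, -0.4, -1.6]
grip_width: 0.681
grip_force: 25.0
```

```bash
python3 -c "
from h import *
for i in range(6): ctrl.get_image('top') if i<3 else 0
go(.6455,.1720,.0267,88.2)
v=snap('wrist','h3');
for z in(.04,.042,.044): print(watch(v,.6458,.18,z))"
```

```text
yaw now 88.22 tilt [0.    0.001] turn 0.002 txyz [-0.012 -0.016  0.155] t 19.6
(0.6463, 0.1808, 29.2, nan, [])
(0.6466, 0.1815, 29.1, nan, [])
(0.6463, 0.1955, 26.3, nan, [])
```

Emit:
send_rows:
  steps:
    - {"tx": -0.015, "ty": -0.015, "tz": 0.1, "turn": 0, "grip": 0.5}
    - {"tx": 0, "ty": 0, "tz": 0.05, "turn": 0, "grip": 0.5}
    - {"tx": 0, "ty": 0, "tz": 0, "turn": 0, "grip": 0.5}
    - {"tx": 0, "ty": 0, "tz": 0, "turn": 0, "grip": 0.75}
    - {"tx": 0, "ty": 0, "tz": 0, "turn": 0, "grip": 0.9}
    - {"tx": 0, "ty": 0, "tz": 0, "turn": 0, "grip": 0.9}
    - {"tx": 0, "ty": 0, "tz": -0.3, "turn": 0, "grip": 0.9}
    - {"tx": 0, "ty": 0, "tz": -0.6, "turn": 0, "grip": 1}
    - {"tx": 0, "ty": 0, "tz": -0.5, "turn": 0, "grip": 1}

```text
time: 20.78
position: [0.6457, 0.172, 0.1128]
tool_rot: [2.255, 2.186, 0.002]
ft_force: [0.3, 0.0, 0.9]
grip_width: 0.985
grip_force: 0.0
```

Emit:
send_rows:
  steps:
    - {"tx": 0, "ty": 0, "tz": 0, "turn": -0.83, "grip": 1}
    - {"tx": 0, "ty": 0, "tz": 0, "turn": -0.83, "grip": 1}
    - {"tx": -0.05, "ty": -0.75, "tz": 0, "turn": 0, "grip": 1}
    - {"tx": -0.05, "ty": -0.75, "tz": 0, "turn": 0, "grip": 1}
    - {"tx": -0.05, "ty": -0.75, "tz": 0, "turn": 0, "grip": 1}
    - {"tx": -0.05, "ty": -0.75, "tz": 0, "turn": 0, "grip": 1}
    - {"tx": -0.045, "ty": -0.5, "tz": 0, "turn": 0, "grip": 1}
    - {"tx": 0, "ty": -0.18, "tz": 0, "turn": 0, "grip": 1}
    - {"tx": 0, "ty": 0, "tz": 0, "turn": 0, "grip": 1}
    - {"tx": 0, "ty": 0, "tz": 0, "turn": 0, "grip": 1}
    - {"tx": 0, "ty": 0, "tz": 0, "turn": 0, "grip": 1}

```text
time: 22.15
position: [0.4326, 0.1139, 0.1104]
tool_rot: [-1.987, -2.432, -0.002]
ft_force: [0.8, 0.2, 0.2]
grip_width: 0.998
grip_force: 0.0
```

```bash
python3 -c "
from h import *
v=snap('wrist','g2');t=snap('top','t2')
print(watch(v,.4315,.1128),watch(t,.645,.18,.034))
for p in [(.475,.021),(.459,-.079),(.432,-.182)]: print(watch(t,*p))
go(.4315,.1128,.0165,101.5)"
```

```text
(0.4313, 0.114, 29.1, 11.6, [np.int32(447), 37.5]) (0.6372, 0.1735, 30.3, 13.6, [np.int32(63), 31.4])
(0.4732, 0.0195, 27.4, 30.3, [np.int32(592), 34.0])
(0.4598, -0.0798, 29.2, -39.0, [np.int32(723), 34.7])
(0.4328, -0.1835, 31.1, 34.6, [np.int32(490), 33.5])
yaw now 101.51 tilt [ 0.001 -0.   ] turn 0.001 txyz [-0.013 -0.015  1.561] t 22.25
```

Emit:
send_rows:
  steps:
    - {"tx": -0.01, "ty": -0.015, "tz": 0.6, "turn": 0, "grip": 1}
    - {"tx": 0, "ty": 0, "tz": 0.6, "turn": 0, "grip": 1}
    - {"tx": 0, "ty": 0, "tz": 0.36, "turn": 0, "grip": 1}
    - {"tx": 0, "ty": 0, "tz": 0, "turn": 0, "grip": 1}
    - {"tx": 0, "ty": 0, "tz": 0, "turn": 0, "grip": 0.5}
    - {"tx": 0, "ty": 0, "tz": 0, "turn": 0, "grip": 0.5}
    - {"tx": 0, "ty": 0, "tz": 0, "turn": 0, "grip": 0.5}
    - {"tx": 0, "ty": 0, "tz": 0, "turn": 0, "grip": 0.5}
    - {"tx": 0, "ty": 0, "tz": -0.4, "turn": 0, "grip": 0.5}
    - {"tx": 0, "ty": 0, "tz": -0.4, "turn": 0, "grip": 0.5}
    - {"tx": 0, "ty": 0, "tz": 0, "turn": 0, "grip": 0.5}
    - {"tx": 0, "ty": 0, "tz": 0, "turn": 0, "grip": 0.5}

```text
time: 23.75
position: [0.4304, 0.112, 0.0638]
tool_rot: [-1.988, -2.432, 0.002]
ft_force: [0.1, 0.2, -1.9]
grip_width: 0.683
grip_force: 25.0
```

```bash
python3 -c "
from h import *
for i in range(2): ctrl.get_image('top')
v=snap('wrist','h4')
for z in(.07,.072): print(watch(v,.4315,.113,z))
print(ctrl.get_state()['position']);go(.6441,.1043,.0265,88.7)"
```

```text
(0.43, 0.1108, 26.3, 12.5, [np.int32(262), 38.0])
(0.43, 0.1125, 25.5, 12.0, [np.int32(256), 38.0])
[0.43018703 0.1122908  0.0636242 ]
yaw now 101.49 tilt [ 0.    -0.002] turn 1.598 txyz [-0.052  3.567  0.619] t 23.9
```

Emit:
send_rows:
  steps:
    - {"tx": 0, "ty": 0, "tz": 0, "turn": 0.8, "grip": 0.5}
    - {"tx": 0, "ty": 0, "tz": 0, "turn": 0.8, "grip": 0.5}
    - {"tx": -0.015, "ty": 0.75, "tz": 0, "turn": 0, "grip": 0.5}
    - {"tx": -0.015, "ty": 0.75, "tz": 0, "turn": 0, "grip": 0.5}
    - {"tx": -0.015, "ty": 0.75, "tz": 0, "turn": 0, "grip": 0.5}
    - {"tx": -0.015, "ty": 0.75, "tz": 0, "turn": 0, "grip": 0.5}
    - {"tx": 0, "ty": 0.4, "tz": 0, "turn": 0, "grip": 0.5}
    - {"tx": 0, "ty": 0.167, "tz": 0, "turn": 0, "grip": 0.5}
    - {"tx": 0, "ty": 0, "tz": 0.3, "turn": 0, "grip": 0.5}
    - {"tx": 0, "ty": 0, "tz": 0.15, "turn": 0, "grip": 0.5}
    - {"tx": 0, "ty": 0, "tz": 0, "turn": 0, "grip": 0.5}
    - {"tx": 0, "ty": 0, "tz": 0, "turn": 0, "grip": 0.5}

```text
time: 25.4
position: [0.6447, 0.104, 0.0379]
tool_rot: [2.246, 2.196, -0.0]
ft_force: [0.9, 0.3, -1.0]
grip_width: 0.683
grip_force: 25.0
```

```bash
python3 -c "
from h import *
for i in range(2): ctrl.get_image('top')
v=snap('wrist','h5')
print(watch(v,.6458,.1803,.034),watch(v,.6441,.1043,.042))
go(.6441,.1043,.0265,88.7)"
```

```text
(0.6456, 0.1808, 28.9, -1.7, [np.int32(611), 36.3]) (0.6443, 0.1191, 27.3, 171.0, [np.int32(2), 31.0])
yaw now 88.68 tilt [-0.     0.001] turn -0.002 txyz [ 0.005 -0.019  0.197] t 25.55
```

View pics/h5.png

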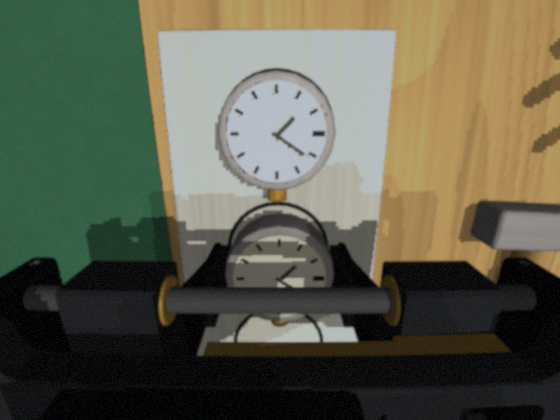

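Watch 1 sits squarely on place 1 (dial at (277,133), crown at the bottom, where the notch is), and watch 2 hangs over place 2 at (279,273).

Emit:
send_rows:
  steps:
    - {"tx": 0, "ty": -0.015, "tz": 0.13, "turn": 0, "grip": 0.5}
    - {"tx": 0, "ty": 0, "tz": 0.06, "turn": 0, "grip": 0.5}
    - {"tx": 0, "ty": 0, "tz": 0, "turn": 0, "grip": 0.5}
    - {"tx": 0, "ty": 0, "tz": 0, "turn": 0, "grip": 0.75}
    - {"tx": 0, "ty": 0, "tz": 0, "turn": 0, "grip": 0.9}
    - {"tx": 0, "ty": 0, "tz": 0, "turn": 0, "grip": 0.9}
    - {"tx": 0, "ty": 0, "tz": -0.3, "turn": 0, "grip": 0.9}
    - {"tx": 0, "ty": 0, "tz": -0.6, "turn": 0, "grip": 1}
    - {"tx": 0, "ty": 0, "tz": -0.5, "turn": 0, "grip": 1}

```text
time: 26.68
position: [0.6446, 0.1044, 0.1128]
tool_rot: [2.246, 2.195, 0.002]
ft_force: [-0.2, -0.9, 0.5]
grip_width: 0.982
grip_force: 0.0
```

Emit:
send_rows:
  steps:
    - {"tx": 0, "ty": 0, "tz": 0, "turn": -1, "grip": 1}
    - {"tx": 0, "ty": 0, "tz": 0, "turn": -1, "grip": 1}
    - {"tx": 0, "ty": 0, "tz": 0, "turn": -1, "grip": 1}
    - {"tx": 0, "ty": 0, "tz": 0, "turn": -0.5, "grip": 1}
    - {"tx": 0.02, "ty": -0.75, "tz": 0, "turn": 0, "grip": 1}
    - {"tx": 0, "ty": -0.75, "tz": 0, "turn": 0, "grip": 1}
    - {"tx": 0, "ty": -0.75, "tz": 0, "turn": 0, "grip": 1}
    - {"tx": 0, "ty": -0.6, "tz": 0, "turn": 0, "grip": 1}
    - {"tx": 0, "ty": -0.29, "tz": 0, "turn": 0, "grip": 1}
    - {"tx": 0, "ty": 0, "tz": 0, "turn": 0, "grip": 1}
    - {"tx": 0, "ty": 0, "tz": 0, "turn": 0, "grip": 1}
    - {"tx": 0, "ty": 0, "tz": 0, "turn": 0, "grip": 1}

```text
time: 28.18
position: [0.476, 0.0213, 0.1106]
tool_rot: [1.647, 2.675, 0.002]
ft_force: [-0.1, 0.1, 0.3]
grip_width: 1.004
grip_force: 0.0
```

```bash
python3 -c "
from h import *
v=snap('wrist','g3');t=snap('top','t3')
print(watch(v,.4752,.0208))
for p in [(.475,.021),(.459,-.079),(.432,-.182)]: print(watch(t,*p))
go(.4752,.0208,.0165,116.5)"
```

```text
(0.475, 0.022, 29.7, 25.9, [np.int32(406), 37.5])
None
None
None
yaw now 116.74 tilt [0.001 0.001] turn 0.030 txyz [-0.003 -0.01   1.564] t 28.275
```

Emit:
send_rows:
  steps:
    - {"tx": 0.005, "ty": -0.01, "tz": 0.6, "turn": 0.04, "grip": 1}
    - {"tx": 0, "ty": 0, "tz": 0.6, "turn": 0, "grip": 1}
    - {"tx": 0, "ty": 0, "tz": 0.36, "turn": 0, "grip": 1}
    - {"tx": 0, "ty": 0, "tz": 0, "turn": 0, "grip": 1}
    - {"tx": 0, "ty": 0, "tz": 0, "turn": 0, "grip": 0.5}
    - {"tx": 0, "ty": 0, "tz": 0, "turn": 0, "grip": 0.5}
    - {"tx": 0, "ty": 0, "tz": 0, "turn": 0, "grip": 0.5}
    - {"tx": 0, "ty": 0, "tz": 0, "turn": 0, "grip": 0.5}
    - {"tx": 0, "ty": 0, "tz": -0.4, "turn": 0, "grip": 0.5}
    - {"tx": 0, "ty": 0, "tz": -0.4, "turn": 0, "grip": 0.5}
    - {"tx": 0, "ty": 0, "tz": 0, "turn": 0, "grip": 0.5}
    - {"tx": 0, "ty": 0, "tz": 0, "turn": 0, "grip": 0.5}

```text
time: 29.78
position: [0.4738, 0.02, 0.0638]
tool_rot: [-1.657, -2.669, 0.002]
ft_force: [0.2, -0.3, -0.8]
grip_width: 0.683
grip_force: 25.0
```

```bash
python3 -c "
from h import *
for i in range(2): ctrl.get_image('top')
v=snap('wrist','h6')
for z in(.07,.072): print(watch(v,.4752,.021,z))
print(ctrl.get_state()['position']);go(.6425,.0283,.0265,88.7)"
```

```text
(0.4727, 0.0222, 27.7, 30.6, [np.int32(12), 39.8])
(0.473, 0.0222, 28.4, 27.1, [np.int32(169), 38.9])
[0.47365846 0.02037285 0.06364305]
yaw now 116.36 tilt [ 0.001 -0.001] turn 3.458 txyz [0.196 2.81  0.619] t 29.925
```

Emit:
send_rows:
  steps:
    - {"tx": 0, "ty": 0, "tz": 0, "turn": 1, "grip": 0.5}
    - {"tx": 0, "ty": 0, "tz": 0, "turn": 1, "grip": 0.5}
    - {"tx": 0, "ty": 0, "tz": 0, "turn": 1, "grip": 0.5}
    - {"tx": 0, "ty": 0, "tz": 0, "turn": 0.44, "grip": 0.5}
    - {"tx": 0.05, "ty": 0.75, "tz": 0, "turn": 0, "grip": 0.5}
    - {"tx": 0.05, "ty": 0.75, "tz": 0, "turn": 0, "grip": 0.5}
    - {"tx": 0.05, "ty": 0.75, "tz": 0, "turn": 0, "grip": 0.5}
    - {"tx": 0.025, "ty": 0.4, "tz": 0, "turn": 0, "grip": 0.5}
    - {"tx": 0, "ty": 0.16, "tz": 0, "turn": 0, "grip": 0.5}
    - {"tx": 0, "ty": 0, "tz": 0.3, "turn": 0, "grip": 0.5}
    - {"tx": 0, "ty": 0, "tz": 0.15, "turn": 0, "grip": 0.5}
    - {"tx": 0, "ty": 0, "tz": 0, "turn": 0, "grip": 0.5}

```text
time: 31.42
position: [0.6413, 0.0271, 0.036]
tool_rot: [-2.242, -2.198, 0.004]
ft_force: [0.1, -0.1, -1.3]
grip_width: 0.681
grip_force: 25.0
```

```bash
python3 -c "
from h import *
for i in range(3): ctrl.get_image('top')
v=snap('wrist','h7')
print(watch(v,.6441,.1043,.034),watch(v,.6458,.1803,.034))
go(.6425,.0275,.0265,88.9)"
```

```text
(0.6439, 0.1051, 28.8, -1.6, [np.int32(620), 35.7]) (0.6453, 0.1715, 28.8, nan, [])
yaw now 88.84 tilt [-0.     0.001] turn -0.008 txyz [ 0.001 -0.016  0.196] t 31.625
```

Emit:
send_rows:
  steps:
    - {"tx": 0, "ty": -0.015, "tz": 0.13, "turn": 0, "grip": 0.5}
    - {"tx": 0, "ty": 0, "tz": 0.06, "turn": 0, "grip": 0.5}
    - {"tx": 0, "ty": 0, "tz": 0, "turn": 0, "grip": 0.5}
    - {"tx": 0, "ty": 0, "tz": 0, "turn": 0, "grip": 0.75}
    - {"tx": 0, "ty": 0, "tz": 0, "turn": 0, "grip": 0.9}
    - {"tx": 0, "ty": 0, "tz": 0, "turn": 0, "grip": 0.9}
    - {"tx": 0, "ty": 0, "tz": -0.3, "turn": 0, "grip": 0.9}
    - {"tx": 0, "ty": 0, "tz": -0.6, "turn": 0, "grip": 1}
    - {"tx": 0, "ty": 0, "tz": -0.5, "turn": 0, "grip": 1}
    - {"tx": 0, "ty": 0, "tz": 0, "turn": 1, "grip": 1}
    - {"tx": 0, "ty": 0, "tz": 0, "turn": 1, "grip": 1}
    - {"tx": 0, "ty": 0, "tz": 0, "turn": 1, "grip": 1}

```text
time: 33.12
position: [0.6428, 0.0278, 0.1118]
tool_rot: [2.655, 1.678, 0.002]
ft_force: [-0.5, -0.5, -0.1]
grip_width: 0.999
grip_force: 0.0
```

Emit:
send_rows:
  steps:
    - {"tx": 0, "ty": 0, "tz": 0, "turn": 1, "grip": 1}
    - {"tx": 0, "ty": 0, "tz": 0, "turn": 0.6, "grip": 1}
    - {"tx": -0.7, "ty": -0.28, "tz": 0, "turn": 0, "grip": 1}
    - {"tx": -0.7, "ty": -0.28, "tz": 0, "turn": 0, "grip": 1}
    - {"tx": -0.7, "ty": -0.28, "tz": 0, "turn": 0, "grip": 1}
    - {"tx": -0.7, "ty": -0.28, "tz": 0, "turn": 0, "grip": 1}
    - {"tx": -0.4, "ty": -0.15, "tz": 0, "turn": 0, "grip": 1}
    - {"tx": -0.09, "ty": -0.03, "tz": 0, "turn": 0, "grip": 1}
    - {"tx": 0, "ty": 0, "tz": 0, "turn": 0, "grip": 1}
    - {"tx": 0, "ty": 0, "tz": 0, "turn": 0, "grip": 1}
    - {"tx": 0, "ty": 0, "tz": 0, "turn": 0, "grip": 1}

```text
time: 34.5
position: [0.4602, -0.0792, 0.1103]
tool_rot: [-2.821, -1.38, -0.001]
ft_force: [0.3, 0.9, 0.8]
grip_width: 0.999
grip_force: 0.0
```

```bash
python3 -c "
from h import *
v=snap('wrist','g4');t=snap('top','t4')
print(watch(v,.4596,-.0799),watch(v,.6425,.0283,.034))
for p in [(.459,-.079),(.432,-.182)]: print(watch(t,*p))
go(.4596,-.0799,.0165,52)"
```

```text
(0.4601, -0.0794, 29.1, -38.2, [np.int32(428), 37.4]) None
None
None
yaw now 52.11 tilt [ 0.    -0.001] turn 0.013 txyz [-8.000e-03  1.000e-03  1.561e+00] t 34.6
```

Emit:
send_rows:
  steps:
    - {"tx": 0, "ty": 0, "tz": 0.6, "turn": 0, "grip": 1}
    - {"tx": 0, "ty": 0, "tz": 0.6, "turn": 0, "grip": 1}
    - {"tx": 0, "ty": 0, "tz": 0.36, "turn": 0, "grip": 1}
    - {"tx": 0, "ty": 0, "tz": 0, "turn": 0, "grip": 1}
    - {"tx": 0, "ty": 0, "tz": 0, "turn": 0, "grip": 0.5}
    - {"tx": 0, "ty": 0, "tz": 0, "turn": 0, "grip": 0.5}
    - {"tx": 0, "ty": 0, "tz": 0, "turn": 0, "grip": 0.5}
    - {"tx": 0, "ty": 0, "tz": 0, "turn": 0, "grip": 0.5}
    - {"tx": 0, "ty": 0, "tz": -0.4, "turn": 0, "grip": 0.5}
    - {"tx": 0, "ty": 0, "tz": -0.4, "turn": 0, "grip": 0.5}
    - {"tx": 0, "ty": 0, "tz": 0, "turn": 0, "grip": 0.5}
    - {"tx": 0, "ty": 0, "tz": 0, "turn": 0, "grip": 0.5}

```text
time: 36.1
position: [0.4588, -0.0803, 0.0639]
tool_rot: [-2.823, -1.378, 0.002]
ft_force: [0.1, -0.3, -1.4]
grip_width: 0.687
grip_force: 25.0
```

```bash
python3 -c "
from h import *
for i in range(2): ctrl.get_image('top')
v=snap('wrist','h8')
for z in(.07,.072): print(watch(v,.4596,-.0799,z))
print(ctrl.get_state()['position']);go(.6409,-.0477,.0265,89)"
```

```text
(0.4581, -0.0801, 30.1, -38.3, [np.int32(226), 38.5])
(0.4591, -0.0787, 29.4, -38.3, [np.int32(219), 38.6])
[ 0.45863846 -0.07996359  0.06364788]
yaw now 52.04 tilt [-0.001 -0.002] turn -4.620 txyz [0.591 3.028 0.619] t 36.25
```

Emit:
send_rows:
  steps:
    - {"tx": 0, "ty": 0, "tz": 0, "turn": -1, "grip": 0.5}
    - {"tx": 0, "ty": 0, "tz": 0, "turn": -1, "grip": 0.5}
    - {"tx": 0, "ty": 0, "tz": 0, "turn": -1, "grip": 0.5}
    - {"tx": 0, "ty": 0, "tz": 0, "turn": -1, "grip": 0.5}
    - {"tx": 0, "ty": 0, "tz": 0, "turn": -0.62, "grip": 0.5}
    - {"tx": 0.15, "ty": 0.75, "tz": 0, "turn": 0, "grip": 0.5}
    - {"tx": 0.15, "ty": 0.75, "tz": 0, "turn": 0, "grip": 0.5}
    - {"tx": 0.15, "ty": 0.75, "tz": 0, "turn": 0, "grip": 0.5}
    - {"tx": 0.1, "ty": 0.5, "tz": 0, "turn": 0, "grip": 0.5}
    - {"tx": 0.035, "ty": 0.28, "tz": 0, "turn": 0, "grip": 0.5}
    - {"tx": 0, "ty": 0, "tz": 0.3, "turn": 0, "grip": 0.5}
    - {"tx": 0, "ty": 0, "tz": 0.15, "turn": 0, "grip": 0.5}

```text
time: 37.75
position: [0.6395, -0.0484, 0.0347]
tool_rot: [-2.238, -2.2, 0.005]
ft_force: [-0.5, -0.1, -1.2]
grip_width: 0.684
grip_force: 25.0
```

```bash
python3 -c "
from h import *
for i in range(5): ctrl.get_image('top')
v=snap('wrist','h9')
print(watch(v,.6425,.0283,.034),watch(v,.6441,.1043,.034))
go(.6409,-.048,.0265,89)"
```

```text
(0.6427, 0.0288, 28.9, -1.5, [np.int32(619), 36.3]) (0.6439, 0.0941, 27.8, nan, [])
yaw now 88.99 tilt [-0.     0.001] turn -0.002 txyz [ 0.007 -0.015  0.194] t 38.05
```

Emit:
send_rows:
  steps:
    - {"tx": 0, "ty": -0.015, "tz": 0.13, "turn": 0, "grip": 0.5}
    - {"tx": 0, "ty": 0, "tz": 0.06, "turn": 0, "grip": 0.5}
    - {"tx": 0, "ty": 0, "tz": 0, "turn": 0, "grip": 0.5}
    - {"tx": 0, "ty": 0, "tz": 0, "turn": 0, "grip": 0.75}
    - {"tx": 0, "ty": 0, "tz": 0, "turn": 0, "grip": 0.9}
    - {"tx": 0, "ty": 0, "tz": 0, "turn": 0, "grip": 0.9}
    - {"tx": 0, "ty": 0, "tz": -0.3, "turn": 0, "grip": 0.9}
    - {"tx": 0, "ty": 0, "tz": -0.6, "turn": 0, "grip": 1}
    - {"tx": 0, "ty": 0, "tz": -0.5, "turn": 0, "grip": 1}
    - {"tx": 0, "ty": 0, "tz": 0, "turn": -1, "grip": 1}
    - {"tx": 0, "ty": 0, "tz": 0, "turn": -1, "grip": 1}
    - {"tx": 0, "ty": 0, "tz": 0, "turn": -1, "grip": 1}

```text
time: 39.55
position: [0.6414, -0.0481, 0.1118]
tool_rot: [1.727, 2.622, 0.001]
ft_force: [-0.7, 0.7, -0.5]
grip_width: 0.997
grip_force: 0.0
```

Emit:
send_rows:
  steps:
    - {"tx": 0, "ty": 0, "tz": 0, "turn": -1, "grip": 1}
    - {"tx": 0, "ty": 0, "tz": 0, "turn": -0.36, "grip": 1}
    - {"tx": 0.03, "ty": -0.8, "tz": 0, "turn": 0, "grip": 1}
    - {"tx": 0.03, "ty": -0.8, "tz": 0, "turn": 0, "grip": 1}
    - {"tx": 0.03, "ty": -0.8, "tz": 0, "turn": 0, "grip": 1}
    - {"tx": 0, "ty": -0.8, "tz": 0, "turn": 0, "grip": 1}
    - {"tx": 0, "ty": -0.6, "tz": 0, "turn": 0, "grip": 1}
    - {"tx": 0, "ty": -0.33, "tz": 0, "turn": 0, "grip": 1}
    - {"tx": 0, "ty": 0, "tz": 0, "turn": 0, "grip": 1}
    - {"tx": 0, "ty": 0, "tz": 0, "turn": 0, "grip": 1}
    - {"tx": 0, "ty": 0, "tz": 0, "turn": 0, "grip": 1}

```text
time: 40.92
position: [0.4333, -0.1809, 0.1106]
tool_rot: [1.475, 2.773, 0.001]
ft_force: [-0.8, -0.6, -1.1]
grip_width: 0.993
grip_force: 0.0
```

```bash
python3 -c "
from h import *
v=snap('wrist','g5');t=snap('top','t5')
print(watch(v,.4322,-.1818))
print(watch(t,.432,-.182))
go(.4322,-.1818,.0165,123.9)"
```

```text
(0.432, -0.1826, 25.4, 34.5, [np.int32(455), 36.2])
None
yaw now 123.99 tilt [0.    0.001] turn 0.011 txyz [-0.004 -0.019  1.564] t 41.025
```

Emit:
send_rows:
  steps:
    - {"tx": 0, "ty": -0.02, "tz": 0.6, "turn": 0, "grip": 1}
    - {"tx": 0, "ty": 0, "tz": 0.6, "turn": 0, "grip": 1}
    - {"tx": 0, "ty": 0, "tz": 0.36, "turn": 0, "grip": 1}
    - {"tx": 0, "ty": 0, "tz": 0, "turn": 0, "grip": 1}
    - {"tx": 0, "ty": 0, "tz": 0, "turn": 0, "grip": 0.5}
    - {"tx": 0, "ty": 0, "tz": 0, "turn": 0, "grip": 0.5}
    - {"tx": 0, "ty": 0, "tz": 0, "turn": 0, "grip": 0.5}
    - {"tx": 0, "ty": 0, "tz": 0, "turn": 0, "grip": 0.5}
    - {"tx": 0, "ty": 0, "tz": -0.4, "turn": 0, "grip": 0.5}
    - {"tx": 0, "ty": 0, "tz": -0.4, "turn": 0, "grip": 0.5}
    - {"tx": 0, "ty": 0, "tz": 0, "turn": 0, "grip": 0.5}
    - {"tx": 0, "ty": 0, "tz": 0, "turn": 0, "grip": 0.5}

```text
time: 42.52
position: [0.4305, -0.1827, 0.0639]
tool_rot: [-1.478, -2.771, 0.001]
ft_force: [0.4, 0.1, -1.7]
grip_width: 0.682
grip_force: 25.0
```

```bash
python3 -c "
from h import *
for i in range(2): ctrl.get_image('top')
v=snap('wrist','h10')
for z in(.07,.072): print(watch(v,.432,-.182,z))
print(ctrl.get_state()['position']);go(.6392,-.1237,.0265,88.7)"
```

```text
(0.4305, -0.1812, 28.9, 25.2, [np.int32(684), 37.4])
(0.4292, -0.1808, 28.4, 24.6, [np.int32(919), 37.1])
[ 0.43047718 -0.18218628  0.06370984]
yaw now 123.89 tilt [ 0.002 -0.001] turn 4.398 txyz [1.053 3.456 0.62 ] t 42.675
```

Emit:
send_rows:
  steps:
    - {"tx": 0, "ty": 0, "tz": 0, "turn": 1, "grip": 0.5}
    - {"tx": 0, "ty": 0, "tz": 0, "turn": 1, "grip": 0.5}
    - {"tx": 0, "ty": 0, "tz": 0, "turn": 1, "grip": 0.5}
    - {"tx": 0, "ty": 0, "tz": 0, "turn": 1, "grip": 0.5}
    - {"tx": 0, "ty": 0, "tz": 0, "turn": 0.42, "grip": 0.5}
    - {"tx": 0.24, "ty": 0.78, "tz": 0, "turn": 0, "grip": 0.5}
    - {"tx": 0.24, "ty": 0.78, "tz": 0, "turn": 0, "grip": 0.5}
    - {"tx": 0.24, "ty": 0.78, "tz": 0, "turn": 0, "grip": 0.5}
    - {"tx": 0.2, "ty": 0.7, "tz": 0, "turn": 0, "grip": 0.5}
    - {"tx": 0.11, "ty": 0.42, "tz": 0, "turn": 0, "grip": 0.5}
    - {"tx": 0, "ty": 0, "tz": 0.3, "turn": 0, "grip": 0.5}
    - {"tx": 0, "ty": 0, "tz": 0.15, "turn": 0, "grip": 0.5}

```text
time: 44.18
position: [0.6378, -0.1264, 0.0346]
tool_rot: [-2.247, -2.19, 0.005]
ft_force: [-0.2, 0.6, -1.6]
grip_width: 0.685
grip_force: 25.0
```

```bash
python3 -c "
from h import *
for i in range(5): ctrl.get_image('top')
v=snap('wrist','h11')
print(watch(v,.6409,-.0477,.034),watch(v,.6425,.0283,.034))
go(.6392,-.1245,.0265,88.5)"
```

```text
(0.6414, -0.0475, 28.9, -2.6, [np.int32(623), 35.1]) (0.6423, 0.0181, 27.9, nan, [])
yaw now 88.48 tilt [-0.001  0.001] turn -0.003 txyz [ 0.037 -0.017  0.194] t 44.475
```

Emit:
send_rows:
  steps:
    - {"tx": 0.037, "ty": -0.015, "tz": 0.13, "turn": 0, "grip": 0.5}
    - {"tx": 0, "ty": 0, "tz": 0.06, "turn": 0, "grip": 0.5}
    - {"tx": 0, "ty": 0, "tz": 0, "turn": 0, "grip": 0.5}
    - {"tx": 0, "ty": 0, "tz": 0, "turn": 0, "grip": 0.75}
    - {"tx": 0, "ty": 0, "tz": 0, "turn": 0, "grip": 0.9}
    - {"tx": 0, "ty": 0, "tz": 0, "turn": 0, "grip": 0.9}
    - {"tx": 0, "ty": 0, "tz": -0.3, "turn": 0, "grip": 0.9}
    - {"tx": 0, "ty": 0, "tz": -0.8, "turn": 0, "grip": 1}
    - {"tx": 0, "ty": 0, "tz": -0.8, "turn": 0, "grip": 1}
    - {"tx": 0, "ty": 0, "tz": -0.8, "turn": 0, "grip": 1}
    - {"tx": 0, "ty": 0, "tz": -0.3, "turn": 0, "grip": 1}

```text
time: 45.85
position: [0.6412, -0.1233, 0.2111]
tool_rot: [2.246, 2.189, 0.005]
ft_force: [0.7, 0.6, -0.2]
grip_width: 0.995
grip_force: 0.0
```

Emit:
send_rows:
  steps:
    - {"tx": -0.6, "ty": 0, "tz": 0, "turn": 0, "grip": 1}
    - {"tx": -0.6, "ty": 0, "tz": 0, "turn": 0, "grip": 1}
    - {"tx": -0.6, "ty": 0, "tz": 0, "turn": 0, "grip": 1}
    - {"tx": 0, "ty": 0, "tz": 0, "turn": 0, "grip": 1}
    - {"tx": 0, "ty": 0, "tz": 0, "turn": 0, "grip": 1}
    - {"tx": 0, "ty": 0, "tz": 0, "turn": 0, "grip": 1}

```text
time: 46.6
position: [0.637, -0.2297, 0.2064]
tool_rot: [-2.247, -2.195, -0.001]
ft_force: [0.4, 0.1, 0.2]
grip_width: 0.998
grip_force: 0.0
```

```bash
python3 -c "
from h import *
v=snap('wrist','v5');t=snap('top','t6')
print(watch(v,.6392,-.1237,.034))
for k,y in enumerate((.152,.076,0,-.076,-.152)): print(watch(t,.6425+.0215*y,.0283+y,.034))
go(.47,-.42,.21,88.5)"
```

```text
(0.6397, -0.1249, 30.7, -2.0, [np.int32(447), 33.4])
(0.6376, 0.1745, 31.1, 12.3, [np.int32(133), 31.7])
(0.633, 0.0981, 26.8, 18.4, [np.int32(67), 31.4])
(0.6433, 0.0281, 29.6, -4.3, [np.int32(467), 34.0])
(0.6397, -0.0469, 28.9, -1.1, [np.int32(397), 34.4])
(0.6324, -0.1205, 31.8, 9.0, [np.int32(321), 37.1])
yaw now 88.65 tilt [0. 0.] turn 0.019 txyz [-3.235 -2.699 -0.059] t 46.7
```

Emit:
send_rows:
  steps:
    - {"tx": -0.65, "ty": -0.54, "tz": 0, "turn": 0, "grip": 1}
    - {"tx": -0.65, "ty": -0.54, "tz": 0, "turn": 0, "grip": 1}
    - {"tx": -0.65, "ty": -0.54, "tz": 0, "turn": 0, "grip": 1}
    - {"tx": -0.65, "ty": -0.54, "tz": 0, "turn": 0, "grip": 1}
    - {"tx": -0.6, "ty": -0.54, "tz": 0, "turn": 0, "grip": 1}
    - {"tx": 0, "ty": 0, "tz": 0, "turn": 0, "grip": 1}
    - {"tx": 0, "ty": 0, "tz": 0, "turn": 0, "grip": 1}
    - {"tx": 0, "ty": 0, "tz": 0, "turn": 0, "grip": 1}

```text
time: 47.7
position: [0.4714, -0.4176, 0.2065]
tool_rot: [2.246, 2.196, 0.001]
ft_force: [0.3, 0.2, -0.3]
grip_width: 1.0
grip_force: 0.0
```

```bash
python3 -c "
from h import *
v=snap('wrist','k1');t=snap('top','t7');print(ctrl.get_state()['position'])
for k,y in enumerate((.152,.076,0,-.076,-.152)): print(watch(t,.6425+.0215*y,.0283+y,.034))
a=ortho(v,.05,.37,.60,-.45,-.26,2000);b=cv2.resize(t['p'][100:310,60:490],(430,210))
cv2.imwrite('pics/k1o.png',a);c=np.zeros((460,800,3),np.uint8);c[:,:380]=a;c[:206,380:]=cv2.resize(b,(420,206));cv2.imwrite('pics/kk.png',c)"
```

```text
[ 0.47105703 -0.41803486  0.20643232]
(0.6376, 0.1745, 30.3, 12.3, [np.int32(133), 31.8])
(0.634, 0.1008, 28.8, 15.2, [np.int32(273), 32.4])
(0.6357, 0.0281, 31.1, 8.7, [np.int32(479), 34.2])
None
(0.6317, -0.1205, 31.1, 10.0, [np.int32(322), 37.2])Traceback (most recent call last):
  File "<string>", line 6, in <module>
    cv2.imwrite('pics/k1o.png',a);c=np.zeros((460,800,3),np.uint8);c[:,:380]=a;c[:206,380:]=cv2.resize(b,(420,206));cv2.imwrite('pics/kk.png',c)
                                                                   ~^^^^^^^^
ValueError: could not broadcast input array from shape (459,380,3) into shape (460,380,3)
```

```bash
python3 -c "
from h import *
t=load('t7');a=cv2.imread('pics/k1o.png')
c=np.zeros((600,800,3),np.uint8);c[:459,:380]=a;c[:200,380:]=cv2.resize(ortho(t,.02,.38,.74,-.22,.46,1000)[:,:],(420,222))[:200]
c[205:597,380:]=cv2.resize(load('k1')['p'],(420,315)).repeat(1,0)[:392] if 0 else 0
c[205:520,380:]=cv2.resize(load('k1')['p'],(420,315));cv2.imwrite('pics/kk.png',c)"
```

```text
(no output)
```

View pics/kk.png

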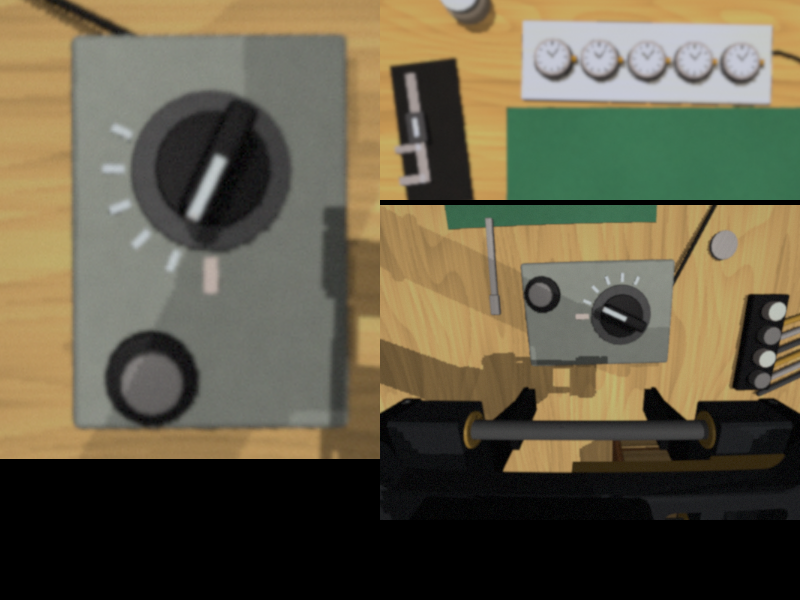

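The watches all sit on the plate with crowns at the notches. The knob pointer is near mark one. The caliper on the pad now lies further left than I put it, its jaws near or over the pad's left edge (about (396,150)), so it was probably knocked. I will take a second knob view, then measure the caliper and mend it before turning the knob.

Emit:
send_rows:
  steps:
    - {"tx": 0.6, "ty": 0, "tz": 0, "turn": 0, "grip": 1}
    - {"tx": 0.6, "ty": 0, "tz": 0, "turn": 0, "grip": 1}
    - {"tx": 0, "ty": 0, "tz": 0, "turn": 0, "grip": 1}
    - {"tx": 0, "ty": 0, "tz": 0, "turn": 0, "grip": 1}
    - {"tx": 0, "ty": 0, "tz": 0, "turn": 0, "grip": 1}

```text
time: 48.42
position: [0.4715, -0.3487, 0.2061]
tool_rot: [2.251, 2.191, -0.0]
ft_force: [0.0, -1.0, 0.0]
grip_width: 1.003
grip_force: 0.0
```

```bash
python3 -c "
from h import *
v=snap('wrist','k2')"
```

Emit:
send_rows:
  steps:
    - {"tx": 0.9, "ty": 0.05, "tz": 0, "turn": 0, "grip": 1}
    - {"tx": 0.9, "ty": 0.05, "tz": 0, "turn": 0, "grip": 1}
    - {"tx": 0.9, "ty": 0.05, "tz": 0, "turn": 0, "grip": 1}
    - {"tx": 0.9, "ty": 0.05, "tz": 0, "turn": 0, "grip": 1}
    - {"tx": 0.9, "ty": 0.05, "tz": 0, "turn": 0, "grip": 1}
    - {"tx": 0.9, "ty": 0.05, "tz": 0, "turn": 0, "grip": 1}
    - {"tx": 0.9, "ty": 0.05, "tz": 0, "turn": 0, "grip": 1}
    - {"tx": 0.9, "ty": 0.05, "tz": 0, "turn": 0, "grip": 1}
    - {"tx": 0.9, "ty": 0, "tz": 0, "turn": 0, "grip": 1}
    - {"tx": 0.9, "ty": 0, "tz": 0, "turn": 0, "grip": 1}
    - {"tx": 0.9, "ty": 0, "tz": 0, "turn": 0, "grip": 1}

```text
time: 49.85
position: [0.5118, 0.2465, 0.2061]
tool_rot: [-2.252, -2.19, -0.0]
ft_force: [0.7, 0.1, 0.1]
grip_width: 0.998
grip_force: 0.0
```

Emit:
send_rows:
  steps:
    - {"tx": 0, "ty": 0, "tz": 0, "turn": 0, "grip": 1}
    - {"tx": 0, "ty": 0, "tz": 0, "turn": 0, "grip": 1}
    - {"tx": 0, "ty": 0, "tz": 0, "turn": 0, "grip": 1}

```text
time: 50.22
position: [0.5119, 0.2433, 0.206]
tool_rot: [2.253, 2.188, -0.001]
ft_force: [-0.3, 0.5, 0.7]
grip_width: 0.997
grip_force: 0.0
```

```bash
python3 -c "
from h import *
print(ctrl.get_state()['position'],ctrl.get_state()['time']);v=snap('wrist','p1')
a=ortho(v,.004,.36,.68,.28,.48,1250)
k=[ortho(load(n),.094,.44,.58,-.43,-.29,2000) for n in('k1','k2')]
c=np.zeros((600,800,3),np.uint8);c[:400,:250]=a;c[:280,250:530]=k[0];c[:280,520:800]=k[1]
b=[ortho(load(n),.06,.37,.45,-.38,-.30,2000) for n in('k1','k2')];c[400:560,250:410]=b[0];c[400:560,520:680]=b[1]
cv2.imwrite('pics/pk.png',c)"
```

```text
[0.51193696 0.24333703 0.20599995] 50.225Traceback (most recent call last):
  File "<string>", line 6, in <module>
    c=np.zeros((600,800,3),np.uint8);c[:400,:250]=a;c[:280,250:530]=k[0];c[:280,520:800]=k[1]
                                     ~^^^^^^^^^^^
ValueError: could not broadcast input array from shape (400,249,3) into shape (400,250,3)
```

```bash
sed -i 's/h,w=int((x1-x0)\*s),int((y1-y0)\*s)/h,w=round((x1-x0)*s),round((y1-y0)*s)/' h.py; python3 -c "
from h import *
a=ortho(load('p1'),.004,.36,.68,.28,.48,1250)
k=[ortho(load(n),.094,.44,.575,-.43,-.295,2000) for n in('k1','k2')]
c=np.zeros((600,800,3),np.uint8);c[:400,:250]=a;c[:270,250:520]=k[0];c[:270,525:795]=k[1]
b=[ortho(load(n),.06,.37,.45,-.38,-.30,2000) for n in('k1','k2')];c[400:560,250:410]=b[0];c[400:560,525:685]=b[1]
cv2.imwrite('pics/pk.png',c)"
```

```text
(no output)
```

View pics/pk.png

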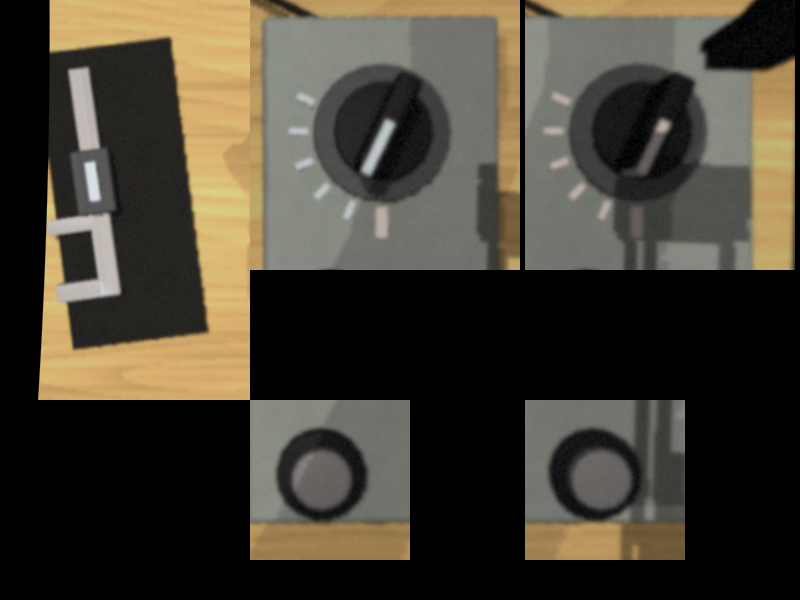

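```bash
python3 -c "
from h import *
s=load('side0');t=load('top0')
print(atz(s,[(305,136),(346,108),(272,108)],0).round(3))
print(tri([t,s],[(45,160),(305,105)]))
v=load('p1')
print('slider',atz(v,proj(v,[.68-181/1250,.48-93/1250,.004]),.018), 'jawtips',atz(v,proj(v,[[.68-228/1250,.48-48/1250,.004],[.68-294/1250,.48-57/1250,.004]]),.01),'cam',v['C'][:3,3])
go(.526,.401,.10,188)
k=[load('k1'),load('k2')]
f=lambda u,w,z:[.575-w/2000,-.295-u/2000,z]
# bar top centre: ends in each
for n,a,b in (('whiteInner',(141,122),(138,122)),('whiteOuter',(117,172),(113,174)),('barfar',(156,77),(152,80))):
    print(n,tri(k,[proj(k[0],f(*a,.094))[0],proj(k[1],f(*b,.094))[0]]))
g=lambda u,w,z:[.45-w/2000,-.30-u/2000,z]
print('btn',tri(k,[proj(k[0],g(72,78,.06))[0],proj(k[1],g(76,78,.06))[0]]))
for i,v in enumerate(k):
  gr=cv2.cvtColor(ortho(v,.05,.44,.575,-.43,-.295,3000),cv2.COLOR_BGR2GRAY)
  c=cv2.HoughCircles(cv2.GaussianBlur(gr,(7,7),0),cv2.HOUGH_GRADIENT,1,300,param1=60,param2=15,minRadius=110,maxRadius=130);print('ring',c if c is None else (.575-c[0][0][1]/3000,-.295-c[0][0][0]/3000,c[0][0][2]/3))
"
```

```text
[[0.609 0.546 0.   ]
 [0.779 0.761 0.   ]
 [0.507 0.76  0.   ]]
(array([0.59834823, 0.43997907, 0.15970365]), [np.float64(0.0078107323043166066), np.float64(0.007810732304316488)])
slider [[0.53436145 0.40247408 0.018     ]] jawtips [[0.49788624 0.43964217 0.01      ]
 [0.44599286 0.4325658  0.01      ]] cam [0.51427027 0.32757887 0.353432  ]
yaw now 88.31 tilt [-0.001  0.   ] turn -12.461 txyz [-0.599  2.569  1.767] t 50.275
whiteInner (array([ 0.51490305, -0.36620884,  0.08823474]), [np.float64(6.155981251454101e-06), np.float64(6.155981251506335e-06)])
whiteOuter (array([ 0.4889445 , -0.35406896,  0.08639971]), [np.float64(0.0005226937273510033), np.float64(0.0005226937273510293)])
barfar (array([ 0.53747415, -0.37403967,  0.08682325]), [np.float64(0.0007568018469091367), np.float64(0.0007568018469091637)])
btn (array([ 0.41275454, -0.33593028,  0.06827539]), [np.float64(9.836175623677358e-06), np.float64(9.836175623670765e-06)])
ring (np.float32(0.51449996), np.float32(-0.36549997), np.float32(40.333332))
ring (np.float32(0.51483333), np.float32(-0.3658333), np.float32(40.466667))
```

Emit:
send_rows:
  steps:
    - {"tx": 0, "ty": 0, "tz": 0.14, "turn": -1, "grip": 0.6}
    - {"tx": 0, "ty": 0, "tz": 0.14, "turn": -1, "grip": 0.6}
    - {"tx": 0, "ty": 0, "tz": 0.14, "turn": -1, "grip": 0.6}
    - {"tx": 0, "ty": 0, "tz": 0.14, "turn": -1, "grip": 0.6}
    - {"tx": 0, "ty": 0, "tz": 0.14, "turn": -1, "grip": 0.6}
    - {"tx": 0, "ty": 0, "tz": 0.14, "turn": -1, "grip": 0.6}
    - {"tx": 0, "ty": 0, "tz": 0.14, "turn": -1, "grip": 0.6}
    - {"tx": 0, "ty": 0, "tz": 0.14, "turn": -1, "grip": 0.6}
    - {"tx": 0, "ty": 0, "tz": 0.14, "turn": -1, "grip": 0.6}
    - {"tx": 0, "ty": 0, "tz": 0.14, "turn": -1, "grip": 0.6}
    - {"tx": 0, "ty": 0, "tz": 0.14, "turn": -1, "grip": 0.6}
    - {"tx": 0, "ty": 0, "tz": 0.14, "turn": -1, "grip": 0.6}

```text
time: 51.78
position: [0.5119, 0.2435, 0.1051]
tool_rot: [-0.126, 3.139, -0.002]
ft_force: [-1.2, 0.1, 0.7]
grip_width: 0.598
grip_force: 0.0
```

Emit:
send_rows:
  steps:
    - {"tx": 0, "ty": 0, "tz": 0, "turn": -0.46, "grip": 0.6}
    - {"tx": -0.15, "ty": 0.7, "tz": 0, "turn": 0, "grip": 0.6}
    - {"tx": -0.15, "ty": 0.7, "tz": 0, "turn": 0, "grip": 0.6}
    - {"tx": -0.15, "ty": 0.7, "tz": 0, "turn": 0, "grip": 0.6}
    - {"tx": -0.15, "ty": 0.47, "tz": 0, "turn": 0, "grip": 0.6}
    - {"tx": 0, "ty": 0, "tz": 0, "turn": 0, "grip": 0.6}
    - {"tx": 0, "ty": 0, "tz": 0, "turn": 0, "grip": 0.6}
    - {"tx": 0, "ty": 0, "tz": 0, "turn": 0, "grip": 0.6}

```text
time: 52.78
position: [0.5256, 0.4013, 0.1053]
tool_rot: [-0.221, 3.134, -0.002]
ft_force: [0.3, 0.6, -0.0]
grip_width: 0.602
grip_force: 0.0
```

```bash
python3 -c "
from h import *
snap('wrist','p2');go(.526,.401,.0208,188)"
```

```text
yaw now -171.94 tilt [-0.    -0.001] turn 0.008 txyz [-0.007 -0.009  1.408] t 52.825
```

Emit:
send_rows:
  newtons: 25
  steps:
    - {"tx": 0, "ty": 0, "tz": 0.6, "turn": 0, "grip": 0.6}
    - {"tx": 0, "ty": 0, "tz": 0.5, "turn": 0, "grip": 0.6}
    - {"tx": 0, "ty": 0, "tz": 0.3, "turn": 0, "grip": 0.6}
    - {"tx": 0, "ty": 0, "tz": 0, "turn": 0, "grip": 0.6}
    - {"tx": 0, "ty": 0, "tz": 0, "turn": 0, "grip": 0.2}
    - {"tx": 0, "ty": 0, "tz": 0, "turn": 0, "grip": 0.2}
    - {"tx": 0, "ty": 0, "tz": 0, "turn": 0, "grip": 0.2}
    - {"tx": 0, "ty": 0, "tz": 0, "turn": 0, "grip": 0.2}
    - {"tx": 0, "ty": 0, "tz": -0.25, "turn": 0, "grip": 0.2}
    - {"tx": 0, "ty": 0, "tz": 0, "turn": 0, "grip": 0.2}

```text
time: 54.08
position: [0.525, 0.4044, 0.0379]
tool_rot: [-0.225, 3.132, 0.003]
ft_force: [-0.5, 0.4, -1.1]
grip_width: 0.344
grip_force: 25.0
```

Emit:
send_rows:
  steps:
    - {"tx": 0.1, "ty": -0.26, "tz": 0, "turn": 0.09, "grip": 0.2}
    - {"tx": 0.1, "ty": -0.26, "tz": 0, "turn": 0, "grip": 0.2}
    - {"tx": 0, "ty": 0, "tz": 0, "turn": 0, "grip": 0.2}
    - {"tx": 0, "ty": 0, "tz": 0.2, "turn": 0, "grip": 0.2}
    - {"tx": 0, "ty": 0, "tz": 0.04, "turn": 0, "grip": 0.2}
    - {"tx": 0, "ty": 0, "tz": 0, "turn": 0, "grip": 0.2}
    - {"tx": 0, "ty": 0, "tz": 0, "turn": 0, "grip": 0.42}
    - {"tx": 0, "ty": 0, "tz": 0, "turn": 0, "grip": 0.55}
    - {"tx": 0, "ty": 0, "tz": 0, "turn": 0, "grip": 0.55}
    - {"tx": 0, "ty": 0, "tz": -0.3, "turn": 0, "grip": 0.55}
    - {"tx": 0, "ty": 0, "tz": -0.8, "turn": 0, "grip": 0.6}
    - {"tx": 0, "ty": 0, "tz": -0.8, "turn": 0, "grip": 0.6}

```text
time: 55.58
position: [0.5168, 0.371, 0.1384]
tool_rot: [-0.206, 3.135, 0.001]
ft_force: [0.3, -0.3, 0.3]
grip_width: 0.592
grip_force: 0.0
```

Emit:
send_rows:
  steps:
    - {"tx": 0, "ty": 0, "tz": -0.4, "turn": 1, "grip": 0.5}
    - {"tx": 0, "ty": 0, "tz": -0.4, "turn": 1, "grip": 0.5}
    - {"tx": 0, "ty": 0, "tz": -0.2, "turn": 1, "grip": 0.5}
    - {"tx": 0, "ty": 0, "tz": 0, "turn": 0.8, "grip": 0.5}
    - {"tx": -0.34, "ty": -0.8, "tz": 0, "turn": 0, "grip": 0.5}
    - {"tx": -0.34, "ty": -0.8, "tz": 0, "turn": 0, "grip": 0.5}
    - {"tx": -0.34, "ty": -0.8, "tz": 0, "turn": 0, "grip": 0.5}
    - {"tx": -0.34, "ty": -0.8, "tz": 0, "turn": 0, "grip": 0.5}
    - {"tx": -0.34, "ty": -0.8, "tz": 0, "turn": 0, "grip": 0.5}
    - {"tx": -0.34, "ty": -0.8, "tz": 0, "turn": 0, "grip": 0.5}
    - {"tx": -0.34, "ty": -0.8, "tz": 0, "turn": 0, "grip": 0.5}
    - {"tx": -0.34, "ty": -0.8, "tz": 0, "turn": 0, "grip": 0.5}

```text
time: 57.08
position: [0.5178, -0.0477, 0.1973]
tool_rot: [0.622, 3.077, -0.003]
ft_force: [0.7, -0.3, -0.5]
grip_width: 0.499
grip_force: 0.0
```

Emit:
send_rows:
  steps:
    - {"tx": -0.34, "ty": -0.8, "tz": 0, "turn": 0, "grip": 0.5}
    - {"tx": -0.34, "ty": -0.8, "tz": 0, "turn": 0, "grip": 0.5}
    - {"tx": -0.34, "ty": -0.8, "tz": 0, "turn": 0, "grip": 0.5}
    - {"tx": -0.34, "ty": -0.8, "tz": 0, "turn": 0, "grip": 0.5}
    - {"tx": -0.34, "ty": -0.8, "tz": 0, "turn": 0, "grip": 0.5}
    - {"tx": -0.34, "ty": -0.8, "tz": 0, "turn": 0, "grip": 0.5}
    - {"tx": 0, "ty": 0, "tz": 0, "turn": 0, "grip": 0.5}
    - {"tx": 0, "ty": 0, "tz": 0, "turn": 0, "grip": 0.5}
    - {"tx": 0, "ty": 0, "tz": 0, "turn": 0, "grip": 0.5}

```text
time: 58.2
position: [0.5191, -0.3573, 0.1969]
tool_rot: [0.619, 3.079, -0.0]
ft_force: [0.4, 0.4, 0.3]
grip_width: 0.5
grip_force: 0.0
```

```bash
python3 -c "
from h import *
print(ctrl.get_state()['position'])
t=snap('top','t8');go(.5147,-.3657,.084,157)
a=ortho(t,.02,.38,.74,-.22,.47,1160)
cv2.imwrite('pics/f1.png',a);print(a.shape)"
```

```text
[ 0.5190722  -0.35729605  0.1968855 ]
yaw now 157.25 tilt [-0.001 -0.   ] turn 0.031 txyz [ 0.012 -0.153  1.88 ] t 58.25
(418, 800, 3)
```

View pics/f1.png

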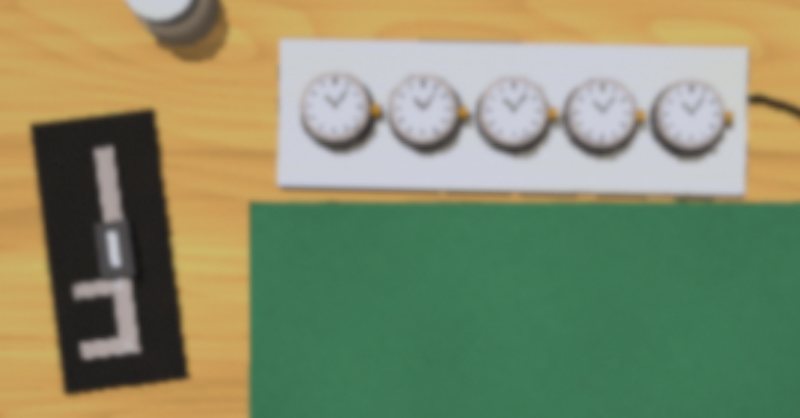

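The caliper now lies fully on the pad along its length, and all five watches sit on their places. Next, grip the knob.

Emit:
send_rows:
  newtons: 30
  steps:
    - {"tx": 0.01, "ty": -0.15, "tz": 0, "turn": 0.03, "grip": 0.5}
    - {"tx": 0, "ty": 0, "tz": 0.6, "turn": 0, "grip": 0.5}
    - {"tx": 0, "ty": 0, "tz": 0.6, "turn": 0, "grip": 0.5}
    - {"tx": 0, "ty": 0, "tz": 0.4, "turn": 0, "grip": 0.5}
    - {"tx": 0, "ty": 0, "tz": 0.25, "turn": 0, "grip": 0.5}
    - {"tx": 0, "ty": 0, "tz": 0, "turn": 0, "grip": 0.5}
    - {"tx": 0, "ty": 0, "tz": 0, "turn": 0, "grip": 0.5}
    - {"tx": 0, "ty": 0, "tz": 0, "turn": 0, "grip": 0.05}
    - {"tx": 0, "ty": 0, "tz": 0, "turn": 0, "grip": 0.05}
    - {"tx": 0, "ty": 0, "tz": 0, "turn": 0, "grip": 0.05}
    - {"tx": 0, "ty": 0, "tz": 0, "turn": 0, "grip": 0.05}
    - {"tx": 0, "ty": 0, "tz": 0, "turn": 0, "grip": 0.05}

```text
time: 59.75
position: [0.5149, -0.366, 0.0853]
tool_rot: [0.629, 3.078, 0.002]
ft_force: [0.6, 3.5, 2.4]
grip_width: 0.157
grip_force: 30.0
```

```bash
python3 -c "
from h import *
s=ctrl.get_state();print(s['ft_force'],s['torque'],s['joint_positions']);go(.5147,-.3657,.084,65.6)"
```

```text
[0.60987382 3.47742719 2.4473475 ] [ 0.9403121  -0.3169888   0.00440252] [ 1.35692729  0.64157302 -1.05824907  1.64036372  0.58841401  1.21453173
  1.33753097]
yaw now 156.91 tilt [0.    0.002] turn 11.413 txyz [ 0.003 -0.005  0.021] t 59.75
```

Emit:
send_rows:
  steps:
    - {"tx": 0, "ty": 0, "tz": 0, "turn": 1, "grip": 0.05}
    - {"tx": 0, "ty": 0, "tz": 0, "turn": 1, "grip": 0.05}
    - {"tx": 0, "ty": 0, "tz": 0, "turn": 1, "grip": 0.05}
    - {"tx": 0, "ty": 0, "tz": 0, "turn": 1, "grip": 0.05}
    - {"tx": 0, "ty": 0, "tz": 0, "turn": 1, "grip": 0.05}
    - {"tx": 0, "ty": 0, "tz": 0, "turn": 1, "grip": 0.05}
    - {"tx": 0, "ty": 0, "tz": 0, "turn": 1, "grip": 0.05}
    - {"tx": 0, "ty": 0, "tz": 0, "turn": 1, "grip": 0.05}
    - {"tx": 0, "ty": 0, "tz": 0, "turn": 1, "grip": 0.05}
    - {"tx": 0, "ty": 0, "tz": 0, "turn": 1, "grip": 0.05}
    - {"tx": 0, "ty": 0, "tz": 0, "turn": 1, "grip": 0.05}
    - {"tx": 0, "ty": 0, "tz": 0, "turn": 0.43, "grip": 0.05}

```text
time: 61.25
position: [0.5145, -0.3662, 0.0853]
tool_rot: [-2.644, -1.695, -0.0]
ft_force: [-0.3, 3.6, 2.9]
grip_width: 0.154
grip_force: 30.0
```

Emit:
send_rows:
  steps:
    - {"tx": 0, "ty": 0, "tz": 0, "turn": 0, "grip": 0.05}
    - {"tx": 0, "ty": 0, "tz": 0, "turn": 0, "grip": 0.05}
    - {"tx": 0, "ty": 0, "tz": 0, "turn": 0, "grip": 0.05}

```text
time: 61.62
position: [0.5145, -0.3662, 0.0853]
tool_rot: [-2.641, -1.699, -0.001]
ft_force: [-1.8, 6.0, 3.9]
grip_width: 0.163
grip_force: 30.0
```

```bash
python3 -c "
from h import *
s=ctrl.get_state();print(s['torque'],s['joint_positions'][6],s['grip_width']);go(.5147,-.3657,.084,65.5)"
```

```text
[ 1.2085894   0.15548921 -0.06139611] -0.11217108273130429 0.16275686910058204
yaw now 65.50 tilt [ 0.001 -0.001] turn 0.000 txyz [ 0.01  -0.     0.021] t 61.625
```

Emit:
send_rows:
  steps:
    - {"tx": 0, "ty": 0, "tz": 0, "turn": 0, "grip": 0.4}
    - {"tx": 0, "ty": 0, "tz": 0, "turn": 0, "grip": 0.5}
    - {"tx": 0, "ty": 0, "tz": 0, "turn": 0, "grip": 0.5}
    - {"tx": 0, "ty": 0, "tz": -0.6, "turn": 0, "grip": 0.5}
    - {"tx": 0, "ty": 0, "tz": -0.8, "turn": 0, "grip": 0.5}
    - {"tx": -0.6, "ty": 0, "tz": -0.6, "turn": 0, "grip": 0.3}
    - {"tx": -0.8, "ty": 0, "tz": 0, "turn": 0, "grip": 0}
    - {"tx": 0, "ty": 0, "tz": 0, "turn": 0, "grip": 0}
    - {"tx": 0, "ty": 0, "tz": 0, "turn": 0, "grip": 0}
    - {"tx": 0, "ty": 0, "tz": 0, "turn": 0, "grip": 0}

```text
time: 62.88
position: [0.4802, -0.4422, 0.2049]
tool_rot: [-2.641, -1.7, -0.001]
ft_force: [0.8, -0.7, -0.2]
grip_width: 0.04
grip_force: 0.0
```

```bash
python3 -c "
from h import *
v=snap('wrist','k3');c=np.zeros((300,600,3),np.uint8)
c[:,:300]=ortho(v,.094,.44,.59,-.44,-.29,2000);c[:,300:]=ortho(v,.05,.44,.59,-.44,-.29,2000)
cv2.imwrite('pics/k3o.png',c);go(.4128,-.3359,.09,65.5)"
```

```text
yaw now 65.55 tilt [ 0. -0.] turn 0.006 txyz [ 1.147 -1.758  1.916] t 62.925
```

View pics/k3o.png

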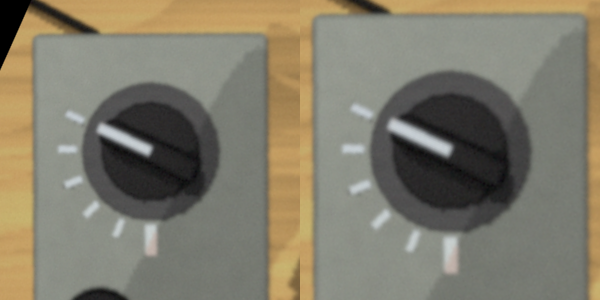

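The pointer now lies on the fifth mark, about 1.99 rad. Next, the button, with the fingers closed.

Emit:
send_rows:
  steps:
    - {"tx": 0.38, "ty": -0.58, "tz": 0, "turn": 0, "grip": 0}
    - {"tx": 0.38, "ty": -0.58, "tz": 0, "turn": 0, "grip": 0}
    - {"tx": 0.387, "ty": -0.598, "tz": 0, "turn": 0, "grip": 0}
    - {"tx": 0, "ty": 0, "tz": 0.6, "turn": 0, "grip": 0}
    - {"tx": 0, "ty": 0, "tz": 0.6, "turn": 0, "grip": 0}
    - {"tx": 0, "ty": 0, "tz": 0.4, "turn": 0, "grip": 0}
    - {"tx": 0, "ty": 0, "tz": 0.3, "turn": 0, "grip": 0}
    - {"tx": 0, "ty": 0, "tz": 0, "turn": 0, "grip": 0}
    - {"tx": 0, "ty": 0, "tz": 0, "turn": 0, "grip": 0}
    - {"tx": 0, "ty": 0, "tz": 0, "turn": 0, "grip": 0}

```text
time: 64.18
position: [0.4128, -0.3378, 0.0921]
tool_rot: [2.642, 1.696, 0.0]
ft_force: [-0.0, 0.2, -0.2]
grip_width: 0.001
grip_force: 0.0
```

```bash
python3 -c "
from h import *
go(.4128,-.3359,.08,65.5);print(ctrl.get_state()['position'],ctrl.get_state()['ft_force'])"
```

```text
yaw now 65.41 tilt [-0.001  0.002] turn -0.012 txyz [ 0.029 -0.013  0.202] t 64.175
[ 0.41278119 -0.33779132  0.09211385] [-0.00472705  0.16916328 -0.15644814]
```

Emit:
send_rows:
  steps:
    - {"tx": 0, "ty": 0, "tz": 0.1, "turn": 0, "grip": 0}
    - {"tx": 0, "ty": 0, "tz": 0.1, "turn": 0, "grip": 0}
    - {"tx": 0, "ty": 0, "tz": 0, "turn": 0, "grip": 0}
    - {"tx": 0, "ty": 0, "tz": 0, "turn": 0, "grip": 0}

```text
time: 64.68
position: [0.4128, -0.3381, 0.0804]
tool_rot: [2.642, 1.696, -0.0]
ft_force: [-2.0, 1.0, 9.9]
grip_width: 0.007
grip_force: 5.0
```

Emit:
send_rows:
  steps:
    - {"tx": 0, "ty": 0, "tz": 0.03, "turn": 0, "grip": 0}
    - {"tx": 0, "ty": 0, "tz": 0, "turn": 0, "grip": 0}
    - {"tx": 0, "ty": 0, "tz": 0, "turn": 0, "grip": 0}
    - {"tx": 0, "ty": 0, "tz": 0, "turn": 0, "grip": 0}

```text
time: 65.18
position: [0.4129, -0.3381, 0.0801]
tool_rot: [2.642, 1.696, -0.002]
ft_force: [-4.8, 3.4, 22.2]
grip_width: 0.003
grip_force: 10.9
```

```bash
python3 -c "
from h import *
for i in range(2):
    s=ctrl.get_state();print(s['position'],s['ft_force']);ctrl.get_image('side')
v=snap('side','b1');snap('wrist','b2')
a=cv2.resize(v['p'][300:410,190:350],(480,330),interpolation=cv2.INTER_CUBIC)
b=cv2.resize(load('side3')['p'][300:410,190:350],(480,330)[:2],interpolation=cv2.INTER_CUBIC)
cv2.imwrite('pics/b1.png',cv2.resize(np.hstack([a,b]),(800,275)))"
```

```text
[ 0.41287673 -0.33810934  0.0801382 ] [-4.75667376  3.42328942 22.1507623 ]
[ 0.41284463 -0.33809279  0.08012735] [-5.16617848  3.55374811 21.96014151]
```

View pics/b1.png

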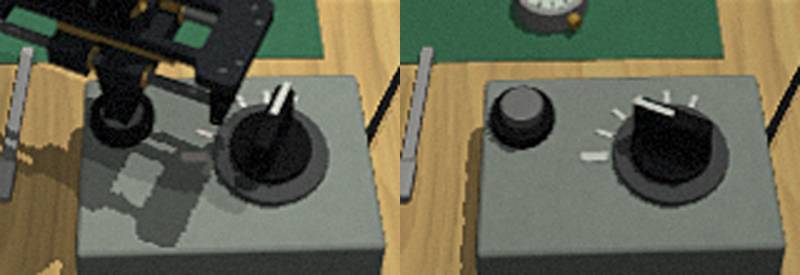

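Emit:
send_rows:
  steps:
    - {"tx": 0, "ty": 0, "tz": -0.06, "turn": 0, "grip": 0}
    - {"tx": 0, "ty": 0, "tz": 0, "turn": 0, "grip": 0}
    - {"tx": 0, "ty": 0, "tz": 0, "turn": 0, "grip": 0}
    - {"tx": 0, "ty": 0, "tz": 0, "turn": 0, "grip": 0}

```text
time: 65.88
position: [0.4127, -0.338, 0.0811]
tool_rot: [2.642, 1.696, 0.001]
ft_force: [1.8, -1.8, 3.6]
grip_width: 0.005
grip_force: 2.2
```

Emit:
send_rows:
  steps:
    - {"tx": 0, "ty": 0, "tz": -0.04, "turn": 0, "grip": 0}
    - {"tx": 0, "ty": 0, "tz": 0, "turn": 0, "grip": 0}
    - {"tx": 0, "ty": 0, "tz": 0, "turn": 0, "grip": 0}
    - {"tx": 0, "ty": 0, "tz": 0, "turn": 0, "grip": 0}

```text
time: 66.38
position: [0.412, -0.3373, 0.0832]
tool_rot: [-2.644, -1.697, 0.0]
ft_force: [1.7, -1.8, 3.1]
grip_width: 0.005
grip_force: 1.6
```

Emit:
send_rows:
  steps:
    - {"tx": 0, "ty": 0, "tz": -0.04, "turn": 0, "grip": 0}
    - {"tx": 0, "ty": 0, "tz": 0, "turn": 0, "grip": 0}
    - {"tx": 0, "ty": 0, "tz": 0, "turn": 0, "grip": 0}
    - {"tx": 0, "ty": 0, "tz": 0, "turn": 0, "grip": 0}

```text
time: 66.88
position: [0.4117, -0.337, 0.0854]
tool_rot: [-2.643, -1.697, 0.001]
ft_force: [0.6, -0.6, 1.7]
grip_width: 0.005
grip_force: 1.0
```

Emit:
send_rows:
  steps:
    - {"tx": 0, "ty": 0, "tz": -0.5, "turn": 0, "grip": 0}
    - {"tx": 0, "ty": 0, "tz": -0.8, "turn": 0, "grip": 0}
    - {"tx": 0, "ty": 0, "tz": -0.8, "turn": 0, "grip": 0}
    - {"tx": -0.7, "ty": 0, "tz": 0, "turn": 0, "grip": 0}
    - {"tx": -0.7, "ty": 0, "tz": 0, "turn": 0, "grip": 0}
    - {"tx": 0, "ty": 0, "tz": 0, "turn": 0, "grip": 0}
    - {"tx": 0, "ty": 0, "tz": 0, "turn": 0, "grip": 0}

```text
time: 67.75
position: [0.377, -0.4125, 0.2109]
tool_rot: [-2.641, -1.696, -0.001]
ft_force: [-0.1, 0.3, 1.0]
grip_width: 0.005
grip_force: 0.0
```

```bash
python3 -c "
from h import *
t=snap('top','t9');w=snap('wrist','k4');a=load('t8')
d=cv2.absdiff(a['p'],t['p']).max(2);d=(cv2.GaussianBlur(d,(5,5),0)>25).astype(np.uint8)
n,l,s,c=cv2.connectedComponentsWithStats(d);print([x.tolist() for x in s[1:] if x[4]>15])
c=np.zeros((300,800,3),np.uint8);c[:,:300]=ortho(w,.094,.44,.59,-.44,-.29,2000);c[:261,300:]=cv2.resize(ortho(t,.02,.38,.74,-.22,.47,1160),(500,261));cv2.imwrite('pics/end.png',c)"
```

```text
[[426, 133, 134, 287, 16191], [427, 194, 18, 21, 167], [407, 200, 82, 124, 3172], [448, 203, 6, 7, 29], [467, 223, 7, 6, 29], [441, 253, 4, 7, 21], [421, 262, 38, 51, 722], [469, 271, 4, 10, 26], [453, 311, 6, 11, 37], [307, 314, 76, 87, 1419], [438, 333, 28, 72, 1047], [431, 411, 6, 9, 36]]
```

View pics/end.png

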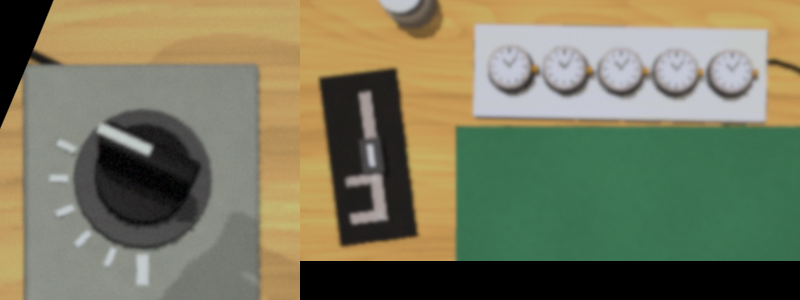

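The knob is at the fifth mark, the watches are on their places, the caliper is on the pad, and nothing has moved since the last check. Handing in.

```bash
python3 -c "
from bench import ctrl
print(ctrl.close_job())"
```

```text
the job is handed in; nothing more can be done
None
```

The job is handed in (no verdict was returned): the caliper lies lengthwise on the pad (put back once after it shifted about 35 mm), all five watches are on places 1–5 with crowns at the notches, the knob is at mark five, and the start button was pressed to its stop.

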